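Lock the glass grinder's access panel with its stud key

TASK

Lock the access panel of the bench glass grinder: take the flat-bladed stud key from its wooden stand, set the blade in the slot of the panel's stud, press the stud down against its spring and turn it a quarter turn clockwise until it springs into its catch. Use the key, never the gripper, on the stud, and do not force it: keep the push of the key on the stud under 25 N. Then put the key back upright and fully home in its stand, let go, and leave the other things where they are.

Things in the scene. Friction and masses are not known exactly. Their poses are not given: they have to be found in the camera images.
- key_grip (a point): centre of the loose 90 g stud key's dark wooden grip block, 44 (x) x 16 (y) x 44 (z) mm; grasp here across the 16 mm. Below it a flat steel blade points down, 28 mm wide (x), 4 thick (y), 32 long, the last 4 mm thinned to 2.5; tip 54 mm below this point. The same turned half round. x along the blade's width, y through its thickness, z up
- key_tip (a point): middle of the lower edge of the key's blade; same axes as key_grip
- stand_mouth (a point): the key's stand: fixed pale wooden block 85 (x) x 50 (y) x 44 (z) mm with a pocket 34 (x) x 10 (y) mm, 34 deep, in its top. This point: centre of the pocket's mouth, level with the top. The key hangs in it blade down, its grip block resting on the rim, so key_grip is 22 mm above this point when home; either way round is right
- stud_axis (a point): on the vertical axis of the slotted steel stud, 60 mm above the table, at the level of the fixed grinder's deck; axes the grinder's own. The stud's round head is 37 mm across, with a slot 6.5 mm wide, 8 deep, right across its top. Head top 24 to 40 mm and slot floor 16 to 32 mm above this point while the stud is up (panel on a foam seal of unknown thickness): find it by touch
- grinder: fixed bench glass grinder, 206 (x) x 246 (y) mm, deck 60 mm up, origin under its centre; stud_axis is at x -30, y -60 mm of it. The aluminium access panel round the stud is 116 x 96 mm, its top 8 to 24 mm above the deck (foam seal below). Grinding bit and clear shield are at the +y half, up to 137 mm above the table
- stud_turn (a joint): stud angle in rad, growing clockwise seen from above. At 0 (open) the slot runs along stud_axis's x; at value a, a rad clockwise of that. Starts at 0 to 0.12. Unless it is pressed, a gate blocks it past about 0.15; it must be kept pressed while it turns. The catch takes it from about 1.46; hard stop at 1.66
- stud_press (a joint): how far the stud is pushed in, m: 0 up, 0.006 hard bottom. Spring: 4 N starts it, 9 N at 0.0045 where it clears the gate, 10.6 N at the bottom. Let go after a quarter turn it springs up 3 mm and stays at 0.0015: locked. Short of that it stays at 0.0045 under its track or jumps back to 0
- glue_bottle: loose white bottle with a green cap, 72 mm across and 210 tall; a bystander, origin at the centre of its underside
- tape_roll: loose roll of paper tape lying flat, 84 mm across, 25 tall; a bystander, origin at the centre of its underside
- glass_tile: loose flat green glass tile, 50 x 50 x 8 mm; a bystander, origin at the centre of its underside
- bead_jar: loose squat glass jar with a steel lid, 60 mm across, 80 tall; a bystander, origin at the centre of its underside
- brush_mug: loose white mug, 84 mm across, 95 tall; a bystander, origin at the centre of its underside
- wood_offcut: loose wooden block, 70 x 45 x 22 mm; a bystander, origin at the centre of its underside
Things that resemble listed ones, but are neither listed nor needed, are in the scene too. Leave any purple look-alike of the part that bears key_grip alone.

How it is judged:
By the outcome, as a careful person would: the job done as asked, in the order asked, and still so for the second after the job is handed in, with the robot touching nothing.
It also fails if it takes over 58 s, if anything falls off the work surface, if the arm or the gripper's body presses on something with over 40 N, if the wrist force passes 120 N, or if a joint passes its speed limit or range.

ROBOT

A 6-joint arm with a two-finger parallel gripper is mounted at the origin on the work surface. World frame = base frame: x ahead of the robot, y to its left, z up, the work surface at z = 0. Lengths are in mm, angles in degrees, forces in N, time in s.
With the tool pointing down it reaches from about 350 to 850 mm from the base axis. Payload 8.1 kg.
Tool frame: the origin (TCP) lies at the very end of the fingers, on their centre line; the grasp point (between the pads) lies 19 mm behind it (pinch_z is the z of the grasp point in the tool frame, in mm); z points along the fingers, y is the direction in which the jaws open and shut (so a half turn about z gives the same grasp; the last joint's range is limited). The gripper opens to 85 mm and grips with 20 to 120 N. Pads are 22 mm wide; open, the fingers measure 114 mm over their backs; the gripper's body (76 mm by 85 mm) begins 54 mm behind the grasp point. The pads swing forward as they close: fully open they stand 13 mm farther back than shut.
Start: joints at [-73.018, 7.471, 85.268, -0, 87.261, -4.893], TCP at [223.575, -556.794, 191.892] pointing down, gripper open.
Joint ranges: [-169.43, 169.43], [-51.17, 129.36], [1.28, 143.12], [-76.62, 256.62], [0, 156.53], [-152.29, 152.29]. Speed limits (degrees/s): [136.94, 136.94, 159.86, 180, 180, 180].

INTERFACE

Orientations are given as [roll, pitch, yaw] about the fixed x, y, z axes, in that order (R = Rz(yaw) Ry(pitch) Rx(roll)).
In Python, from bench import * gives the robot as it stands.
- The arm moves only by the shell command python3 -m creep 'ROWS' [FORCE]. ROWS is a JSON object of lists of equal length, an entry for each row: "translation": the shift along the tool's x, y, z in mm, a list of three; "rotation": the turn, a rotation vector about the tool's x, y, z in rad, a list of three; "claw": the finger opening in mm, from 0 to 85.4. In form: {"translation": [[dx, dy, dz], ...], "rotation": [[ax, ay, az], ...], "claw": [claw, ...]}. A call has 1 to 10 rows; each row shifts and turns the commanded pose from where the row before left it, along the tool's axes as they then stand; what a row does not reach is not made up. A row lasts 1/10 s, in which the tool goes at most 50 mm and 8.59 degrees, less where a joint would pass 70% of its speed; a pose out of reach is approached as far as the arm can. A call is refused whole if a number of a shift passes 50 or a number of a turn 0.15, either way. A call with a gripper value outside its range is refused whole. The fingers move at their own pace and stop on an object; FORCE is the grip in N (left out, the last holds). Time passes only in rows, so rows that do not move let the fingers close. It gives the time, the measured TCP pose, the force and the opening at its end, in the units of the state.
- sense(): the state, without advancing time (a new reading comes with each control period).
- snapshot(name): name is "scene" or "top" or "wrist"; returns a dict with "frame" (480x640x3 uint8, red, green, blue), "intrinsics" (3x3 intrinsics, pixels), "dist" ([k1, k2, p1, p2, k3] as OpenCV has them; the pictures are not rectified), "extrinsics" (4x4, takes a point from camera to world coordinates). Camera axes: x right, y up, looking along -z (the intrinsics and any distortion apply to the point x, -y, -z); pixel columns grow to the right and rows downward; lengths in mm; the calibration is good to about 2 mm. A picture is of the moment at which its call begins. There is no depth.
- hand_in(): hands the job in, once; it reports no verdict.
The state is a dict: "time": time; "joint_pos": joint angles; "qd": joint speeds; "joint_efforts": joint torques, N m; "tool_pos": TCP position; "tcp_rot": TCP orientation; "ft_force": force on the tool from outside, world axes, zero at the start; "wrist_torque": the same for the moment, N m; "finger_gap": finger opening in mm.
Only numpy, scipy, OpenCV 4.12 (cv2) and the standard library are available. Lean on these libraries where they do the work, as an engineer would, in place of code of your own. Each camera call takes 0.05 s, during which the arm holds its last target.

## Working session

There is one attempt and no reset: what is moved stays moved. The work goes in short steps, Python scripts to look and compute and a shell command to move; the robot and the scene stay as the last step left them, time stands still between calls to the robot, and variables do not carry over. Pictures are saved under pics/ and viewed, and the job is handed in when it is done.

```bash
ls; mkdir -p pics; python3 - <<'E'
from bench import *
import cv2
s=sense(); print(s)
for n in("scene","top","wrist"):
    d=snapshot(n); cv2.imwrite(f"pics/{n}0.png",d["frame"][:,:,::-1]); print(n,d["intrinsics"],d["dist"],d["extrinsics"])
E
```

```text
pics
{'time': 0.0, 'joint_pos': array([-7.30162354e+01,  7.51656774e+00,  8.53309956e+01,  4.52937405e-04,
        8.72632982e+01, -4.89117030e+00]), 'qd': array([-0.04248777, -0.03780417,  0.03367691, -0.06739138,  0.05127301,
       -0.06661096]), 'joint_efforts': array([ 2.05558623e-03, -5.69397962e+01, -5.00549948e+01, -7.08329276e-05,
        1.51605962e-02, -7.40623545e-05]), 'tool_pos': array([ 223.40020114, -556.15743319,  190.81286746]), 'tcp_rot': array([-1.79889581e+02, -9.90315071e-03,  2.18749033e+01]), 'ft_force': array([ 0.78355729,  0.01379475, -0.70377224]), 'wrist_torque': array([ 0.03998766, -0.00762378,  0.01378217]), 'finger_gap': 85.30265392707614}
scene [[585.15218096   0.         312.11435697]
 [  0.         585.15218096 232.85835892]
 [  0.           0.           1.        ]] [0.04942845 0.         0.         0.         0.        ] [[ 8.39316989e-01 -2.94261040e-01  4.57118620e-01  1.21367207e+03]
 [ 5.43264248e-01  4.85341194e-01 -6.85060496e-01 -1.05910423e+03]
 [-2.02718829e-02  8.23319116e-01  5.67216612e-01  9.54216495e+02]
 [ 0.00000000e+00  0.00000000e
[... 263 characters left out ...]
1 -1.11209607e-01  3.73567776e+02]
 [-9.99806748e-01 -1.64500095e-02  1.07640424e-02 -2.51359388e+01]
 [ 8.86620628e-03  1.11376980e-01  9.93738677e-01  1.47096273e+03]
 [ 0.00000000e+00  0.00000000e+00  0.00000000e+00  1.00000000e+00]]
wrist [[344.06360368   0.         319.28878519]
 [  0.         344.06360368 243.34836059]
 [  0.           0.           1.        ]] [-0.00435422  0.          0.          0.          0.        ] [[ 3.73319005e-01  8.86219313e-01  2.74314143e-01  2.94846720e+02]
 [-9.27699262e-01  3.57467239e-01  1.07662677e-01 -5.28704465e+02]
 [-2.64557580e-03 -2.94673552e-01  9.55594317e-01  3.72926449e+02]
 [ 0.00000000e+00  0.00000000e+00  0.00000000e+00  1.00000000e+00]]
```

View pics/scene0.png

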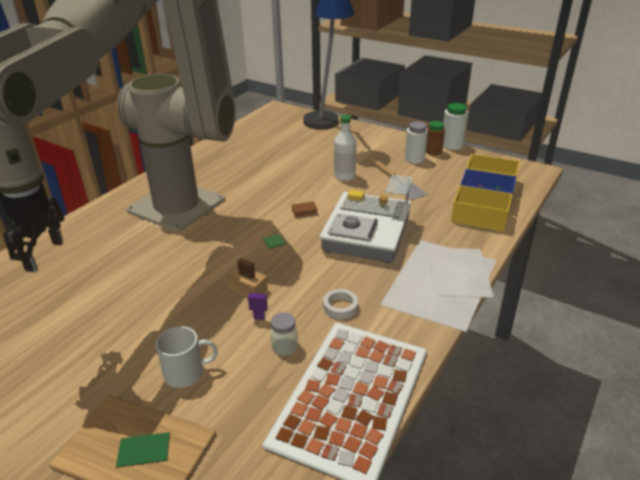

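View pics/top0.png

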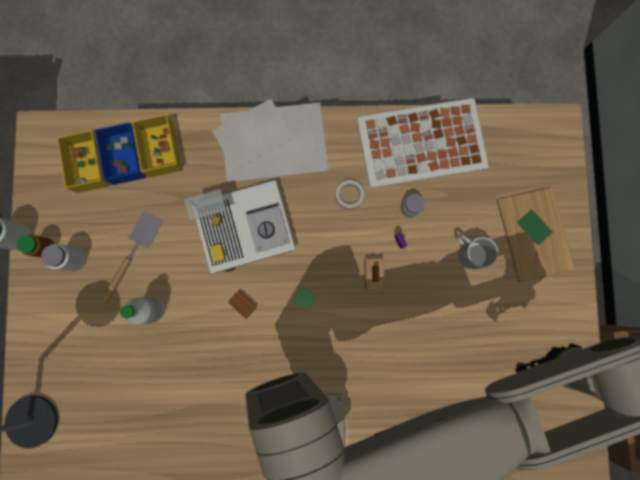

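View pics/wrist0.png

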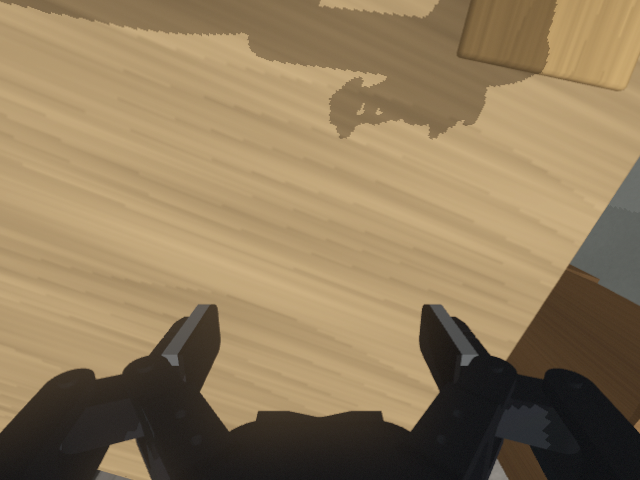

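Key candidates: the dark brown block on the pale stand, at top (375,272) and scene (246,269), and the purple one, at top (401,240) and scene (259,305). The brown one fits, being dark wood in a pale wooden stand; the purple one is the look-alike. I'll confirm this in enlarged crops and measure both the key and the stud.

```bash
cat > h.py <<'E'
import numpy as np, cv2
from bench import *
def ray(d,px):
    K=np.array(d["intrinsics"]);D=np.array(d["dist"],float)
    u=cv2.undistortPoints(np.array(px,float).reshape(-1,1,2),K,D).reshape(-1,2)
    E=np.array(d["extrinsics"]); v=np.c_[u[:,0],-u[:,1],-np.ones(len(u))]@E[:3,:3].T
    return E[:3,3],v
def plane(d,px,z):
    o,v=ray(d,px); return o+v*((z-o[2])/v[:,2])[:,None]
def proj(d,P):
    E=np.array(d["extrinsics"]); c=(np.atleast_2d(P)-E[:3,3])@E[:3,:3]
    c=c*[1,-1,-1]
    return cv2.projectPoints(c,np.zeros(3),np.zeros(3),np.array(d["intrinsics"]),np.array(d["dist"],float))[0].reshape(-1,2)
def tri(d1,p1,d2,p2):
    A=np.zeros((3,3));b=np.zeros(3)
    for d,p in((d1,p1),(d2,p2)):
        o,v=ray(d,[p]);v=v[0]/np.linalg.norm(v[0]);M=np.eye(3)-np.outer(v,v);A+=M;b+=M@o
    return np.linalg.solve(A,b)
def crop(d,x0,y0,x1,y1,s,name):
    cv2.imwrite(f"pics/{name}.png",cv2.resize(d["frame"][y0:y1,x0:x1,::-1],None,fx=s,fy=s,interpolation=cv2.INTER_CUBIC))
E
python3 - <<'E'
from h import *
t=snapshot("top"); s=snapshot("scene")
crop(t,340,220,440,295,8,"tkey"); crop(s,210,240,310,330,6,"skey")
crop(t,180,170,310,280,6,"tgr"); crop(s,310,170,430,270,6,"sgr")
for n,px,z in(("key",(375,272),66),("stud",(265,230),90),("purple",(401,240),60)):print(n,plane(t,[px],z))
E
```

```text
key [[ 444.00329138 -199.93055597   66.        ]]
stud [[562.55020227 100.25662744  90.        ]]
purple [[ 532.30263673 -276.04841048   60.        ]]
```

View pics/tkey.png

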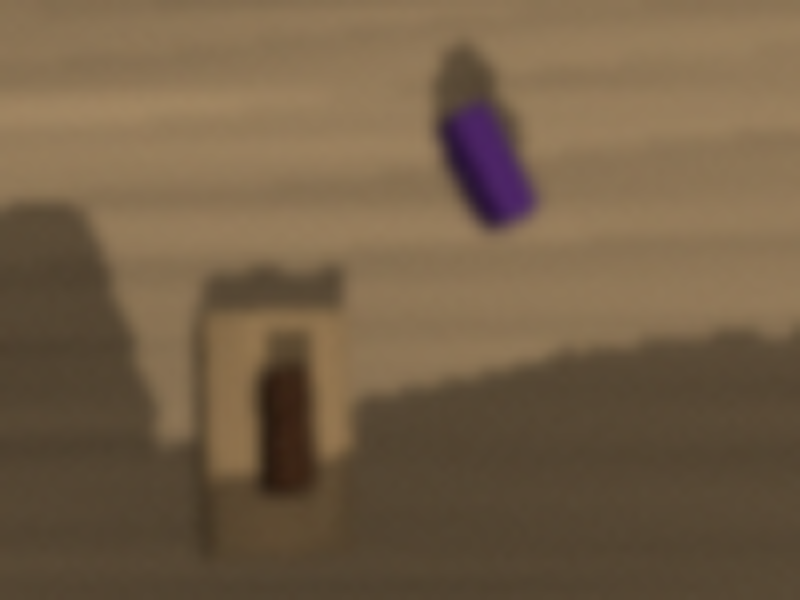

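View pics/skey.png

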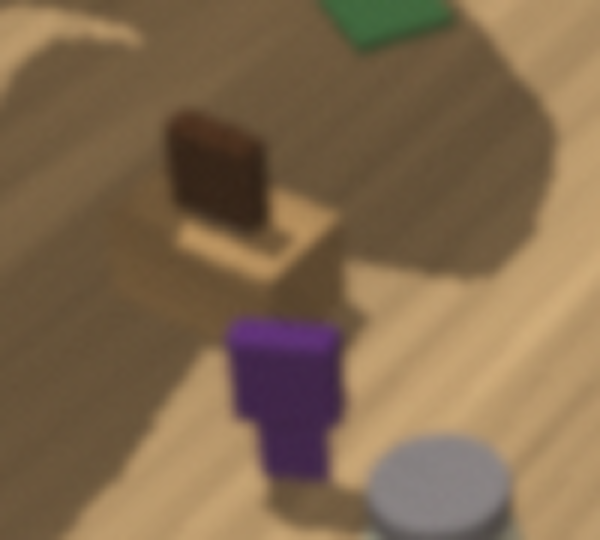

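View pics/tgr.png

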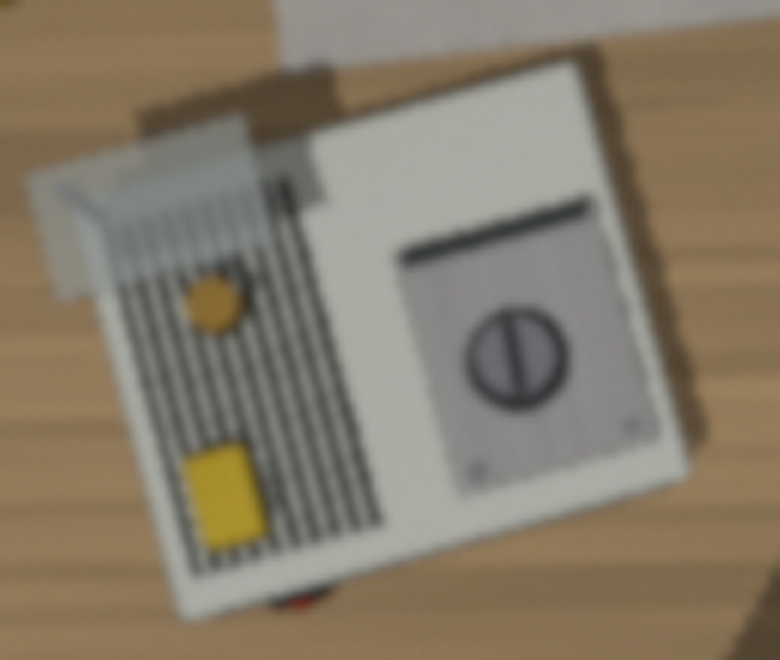

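View pics/sgr.png

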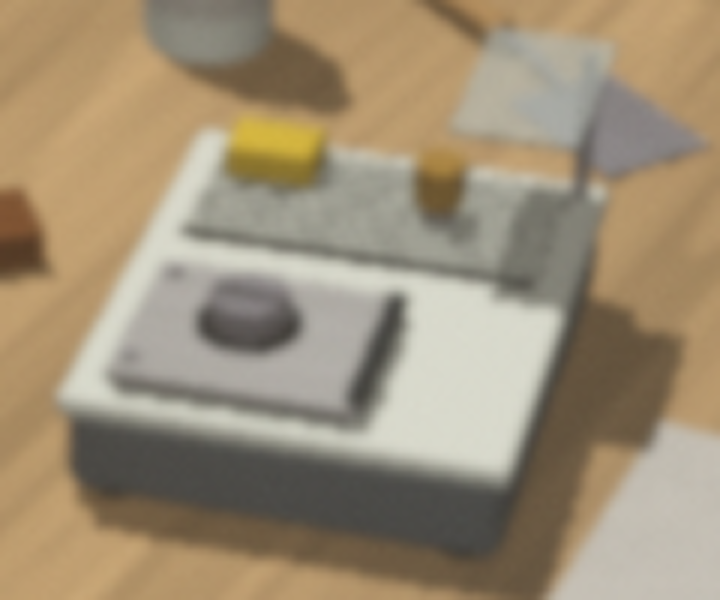

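The crops confirm it. The brown key hangs in the pale stand, with its grip block centre at top px (375.6,273.5). The purple look-alike stands bare on the table. The stud is at top px (266,230), and its slot runs roughly along the image's vertical. Next I'll measure by colour masks.

```bash
python3 - <<'E'
from h import *
t=snapshot("top"); s=snapshot("scene")
def mask(d,box,f):
    x0,y0,x1,y1=box; im=d["frame"].astype(int); m=np.zeros(im.shape[:2],np.uint8)
    sub=im[y0:y1,x0:x1]; m[y0:y1,x0:x1]=f(sub[...,0],sub[...,1],sub[...,2]); 
    c=max(cv2.findContours(m,0,1)[0],key=cv2.contourArea); return c
# key in top
c=mask(t,(366,262,386,285),lambda r,g,b:(r<75)&(r>1.5*b)&(g<50)); 
print("key top",cv2.minAreaRect(c)); P=plane(t,cv2.boxPoints(cv2.minAreaRect(c)),88);print(P.round(1),P.mean(0))
sub=t["frame"][255:292,358:392]; print(sub[18,:,:].tolist()[4:30:1])
print(sub[:,17].tolist())
# grinder deck
c=mask(t,(180,165,310,285),lambda r,g,b:(r>135)&(abs(r-b)<35)&(g>140))
r=cv2.minAreaRect(c);print(r); P=plane(t,cv2.boxPoints(r),60);print(P.round(1),P.mean(0))
E
```

```text
key top ((375.0, 273.5), (15.0, 6.0), 90.0)
[[ 459.3 -189.5   88. ]
 [ 459.1 -205.9   88. ]
 [ 418.4 -204.6   88. ]
 [ 418.7 -188.3   88. ]] [ 438.86420573 -197.07299592   88.        ]
[[133, 111, 82], [124, 103, 75], [103, 84, 61], [101, 81, 56], [124, 99, 68], [137, 110, 75], [139, 112, 76], [142, 113, 78], [140, 112, 76], [125, 99, 68], [87, 68, 44], [50, 35, 23], [47, 28, 16], [56, 34, 21], [59, 36, 22], [63, 40, 25], [80, 58, 38], [112, 88, 59], [139, 111, 76], [147, 118, 80], [141, 114, 77], [125, 101, 69], [101, 83, 58], [88, 72, 52], [83, 69, 51], [83, 69, 51]]
[[88, 72, 53], [88, 73, 53], [93, 76, 55], [110, 90, 62], [131, 106, 73], [133, 107, 73], [115, 92, 62], [98, 78, 53], [92, 73, 49], [85, 68, 45], [73, 56, 37], [61, 42, 26], [57, 35, 21], [56, 33, 20], [57, 35, 20], [55, 34, 19], [54, 34, 20], [55, 33, 21], [56, 34, 21], [58, 35, 21], [58, 34, 22], [58, 35, 20], [55, 33, 19], [55, 33, 19], [56, 34, 20], [54, 33, 20], [61, 44, 27], [80, 62, 41], [89, 71, 47], [93, 74, 50], [94, 74, 50], [94, 74, 51], [94, 74, 50], [91, 73, 50], [86, 70, 48], [84, 69, 49], [84, 69, 50]]
((242.44021606445312, 226.4886474609375), (71.54818725585938, 88.05094146728516), 74.1974868774414)
[[643.5 311.8  60. ]
 [708.3  73.7  60. ]
 [512.2  21.3  60. ]
 [449.6 256.1  60. ]] [578.42130326 165.73505929  60.        ]
```

```bash
python3 -m creep '{"translation":[[15,-11,0],[35,-26,0],[35,-26,0],[35,-26,0],[35,-26,0],[35,-26,0],[35,-26,0],[35,-26,0],[35,-26,0],[35,-26,0]],"rotation":[[0,0,0],[0,0,0],[0,0,0],[0,0,0],[0,0,0],[0,0,0],[0,0,0],[0,0,0],[0,0,0],[0,0,0]],"claw":[60,60,60,60,60,60,60,60,60,60]}' 40
python3 -m creep '{"translation":[[0,0,0],[0,0,0],[0,0,0],[0,0,0],[0,0,0],[0,0,0],[0,0,0],[0,0,0],[0,0,0],[0,0,0]],"rotation":[[0,0,-0.15],[0,0,-0.15],[0,0,-0.15],[0,0,-0.15],[0,0,-0.15],[0,0,-0.15],[0,0,-0.15],[0,0,-0.15],[0,0,-0.15],[0,0,-0.15]],"claw":[60,60,60,60,60,60,60,60,60,60]}'
python3 -m creep '{"translation":[[0,0,0],[0,0,0],[0,0,0],[0,0,0],[0,0,0],[0,0,0],[0,0,0],[0,0,0],[0,0,0]],"rotation":[[0,0,-0.15],[0,0,-0.15],[0,0,-0.15],[0,0,-0.15],[0,0,-0.15],[0,0,-0.15],[0,0,-0.15],[0,0,-0.15],[0,0,-0.06]],"claw":[60,60,60,60,60,60,60,60,60]}'
```

```text
time: 1.35
tool_pos: [439.2, -204.9, 192.2]
tcp_rot: [180.0, -0.0, 21.9]
ft_force: [0.7, -1.1, -0.1]
finger_gap: 59.7
time: 2.35
tool_pos: [438.6, -206.5, 192.0]
tcp_rot: [180.0, 0.0, 108.2]
ft_force: [0.2, 0.0, 0.1]
finger_gap: 59.9
time: 3.25
tool_pos: [438.5, -206.5, 192.0]
tcp_rot: [-180.0, 0.0, -179.7]
ft_force: [-0.1, 0.0, -0.6]
finger_gap: 60.0
```

```bash
python3 - <<'E'
from h import *
w=snapshot("wrist"); cv2.imwrite("pics/w1.png",w["frame"][:,:,::-1]); print(w["extrinsics"].round(3),sense()["joint_pos"])
print(proj(w,[[439,-198,88]]))
E
```

```text
[[-7.00000e-03 -9.55000e-01 -2.97000e-01  3.64175e+02]
 [ 1.00000e+00 -6.00000e-03 -3.00000e-03 -2.07231e+02]
 [ 1.00000e-03 -2.97000e-01  9.55000e-01  3.73933e+02]
 [ 0.00000e+00  0.00000e+00  0.00000e+00  1.00000e+00]] [-3.12763872e+01 -1.06802563e+01  1.03072467e+02 -9.75986446e-04
  8.76005350e+01 -1.21680272e+02]
[[329.04104035 227.80522308]]
```

View pics/w1.png

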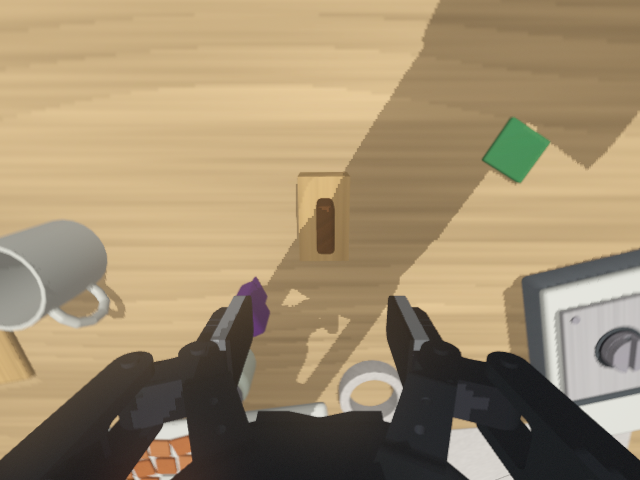

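The wrist view shows the brown key at (325,226) on its stand (298-349, 173-261). The purple look-alike is at (258,307) and the stud at (625,350).

```bash
python3 - <<'E'
from h import *
w=snapshot("wrist"); crop(w,285,160,365,270,7,"w1k")
t=snapshot("top"); s=snapshot("scene")
im=w["frame"].astype(int); m=((im[...,0]<100)&(im[...,0]>1.6*im[...,2])&(im[...,1]<70)).astype(np.uint8); m[:, :300]=0;m[:,345:]=0;m[:180]=0;m[262:]=0
r=cv2.boundingRect(m);print(r); c=max(cv2.findContours(m,0,1)[0],key=cv2.contourArea);R=cv2.minAreaRect(c);print(R)
E
```

```text
(317, 199, 17, 54)
((325.0, 225.5), (53.0, 16.0), 90.0)
```

View pics/w1k.png

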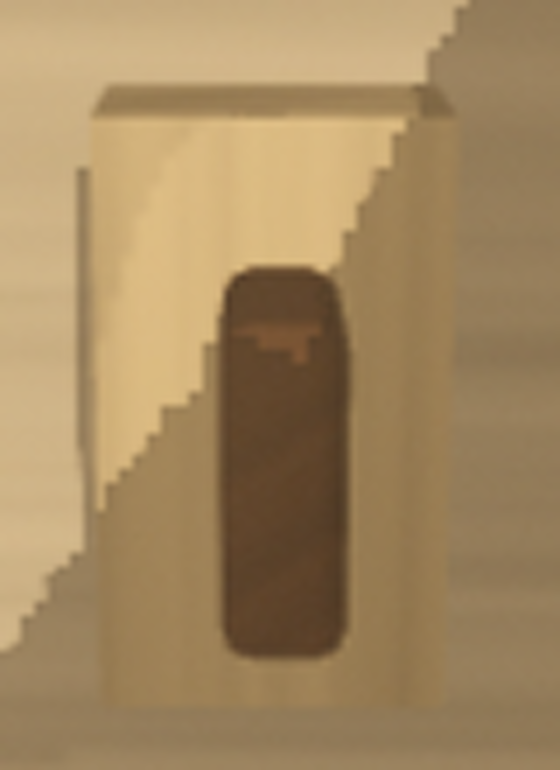

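```bash
python3 - <<'E'
from h import *
w=snapshot("wrist"); f=lambda a:np.array(a)/7.+[285,160]
K=plane(w,f([[228,324],[346,324],[347,658],[224,658]]),88);print(K.round(1),K.mean(0).round(1))
S=plane(w,f([[93,118],[455,118],[442,706],[104,706]]),44);print(S.round(1),S.mean(0).round(1))
print(sense()["tool_pos"],sense()["tcp_rot"])
E
```

```text
[[ 420.3 -207.8   88. ]
 [ 420.4 -193.6   88. ]
 [ 462.8 -193.    88. ]
 [ 462.8 -208.4   88. ]] [ 441.6 -200.7   88. ]
[[ 400.7 -226.2   44. ]
 [ 400.8 -177.2   44. ]
 [ 485.4 -176.9   44. ]
 [ 485.4 -226.2   44. ]] [ 443.1 -201.6   44. ]
[ 438.53207449 -206.48989892  191.93972403] [-1.79996720e+02  4.57342416e-03  1.79897910e+02]
```

```bash
python3 -m creep '{"translation":[[-3.5,5.4,15],[0,0,30],[0,0,30],[0,0,30],[0,0,20],[0,0,10],[0,0,7],[0,0,0]],"rotation":[[0,0,0],[0,0,0],[0,0,0],[0,0,0],[0,0,0],[0,0,0],[0,0,0],[0,0,0]],"claw":[60,60,60,60,60,60,60,60]}'
python3 - <<'E'
from h import *
w=snapshot("wrist"); cv2.imwrite("pics/w2.png",w["frame"][:,:,::-1])
E
```

```text
time: 4.3
tool_pos: [441.7, -200.7, 49.2]
tcp_rot: [180.0, -0.0, -180.0]
ft_force: [-0.4, -0.3, 0.1]
finger_gap: 60.0
```

View pics/w2.png

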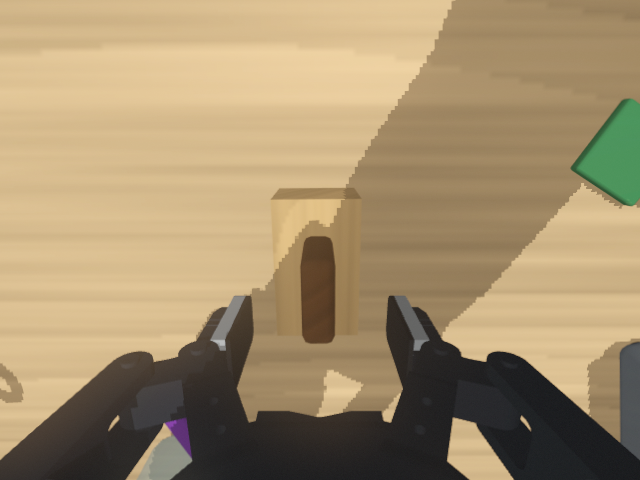

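The key is midway between the pads, at px (318,300). I'll check the along-x position by projecting the grasp point.

```bash
python3 - <<'E'
from h import *
w=snapshot("wrist")
print(proj(w,[[441.7,-200.7,68],[441.7,-200.7,88],[441.7,-200.7,49],[420,-201,88],[463,-201,88]]))
E
python3 -m creep '{"translation":[[0,0,0],[0,0,0],[0,0,0],[0,0,0],[0,0,0],[0,0,0],[0,0,0],[0,0,0]],"rotation":[[0,0,0],[0,0,0],[0,0,0],[0,0,0],[0,0,0],[0,0,0],[0,0,0],[0,0,0]],"claw":[10,10,10,10,10,10,10,10]}' 110
python3 - <<'E'
from h import *
w=snapshot("wrist"); cv2.imwrite("pics/w3.png",w["frame"][:,:,::-1])
E
```

```text
[[320.16691904 285.13385224]
 [320.32234848 302.93667372]
 [320.04717677 271.41955827]
 [319.7331644  258.88929028]
 [319.62327901 342.82237251]]
time: 5.2
tool_pos: [442.0, -201.1, 49.9]
tcp_rot: [180.0, -0.0, -180.0]
ft_force: [-0.6, 0.3, 0.3]
finger_gap: 9.8
```

View pics/w3.png

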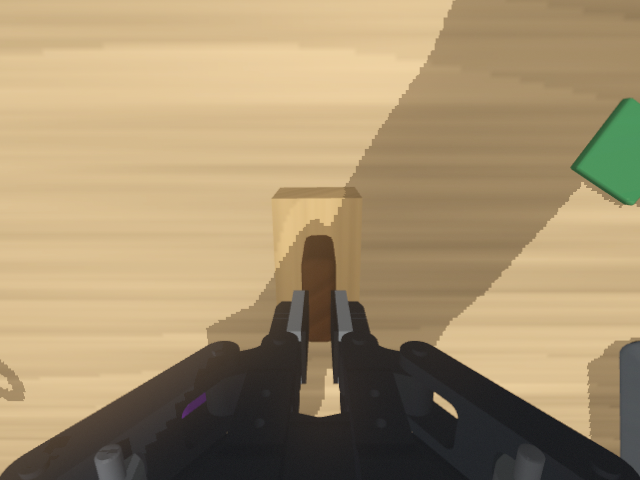

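The gap reads 9.8 mm, less than the 16 mm block, so the pads may have closed above or beside the grip. I'll check from the other cameras.

```bash
python3 - <<'E'
from h import *
s=snapshot("scene"); t=snapshot("top")
print(proj(s,[[442,-201,50],[442,-201,88],[442,-201,44]]),proj(t,[[442,-201,50],[442,-201,88]]))
crop(s,180,190,310,310,6,"s3"); 
w=snapshot("wrist"); crop(w,250,220,390,400,4,"w3c"); print(w["extrinsics"][:3,3],sense()["joint_efforts"])
E
```

```text
[[246.36793083 273.51919836]
 [245.06967512 261.33256243]
 [246.5691755  275.41081639]] [[374.70058057 273.0117092 ]
 [376.40947203 272.30744035]]
[ 367.68963903 -201.40750434  231.85099219] [-1.01270001e-03 -4.28070223e+01 -4.60904682e+01 -5.41938716e-04
  1.17854666e-03  3.18857781e-05]
```

View pics/s3.png

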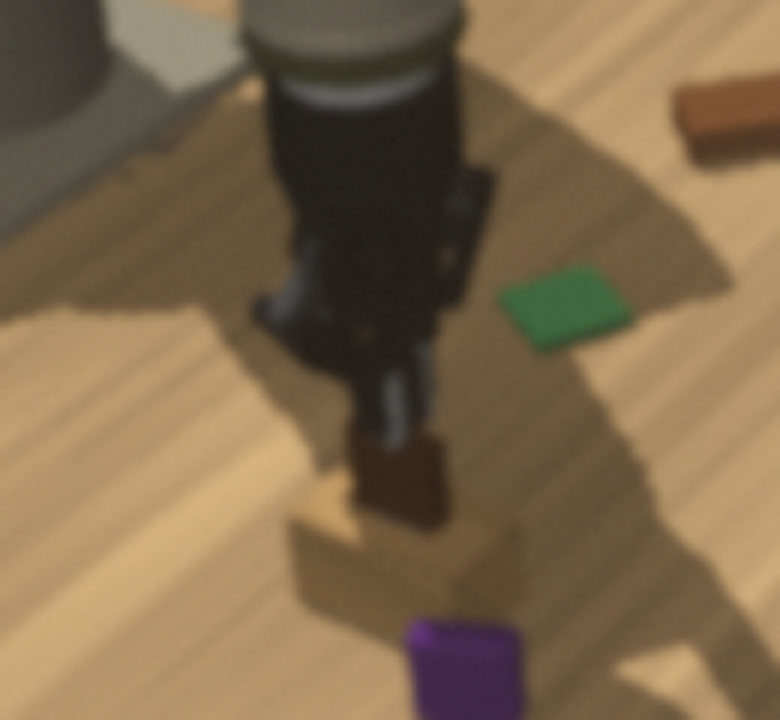

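View pics/w3c.png

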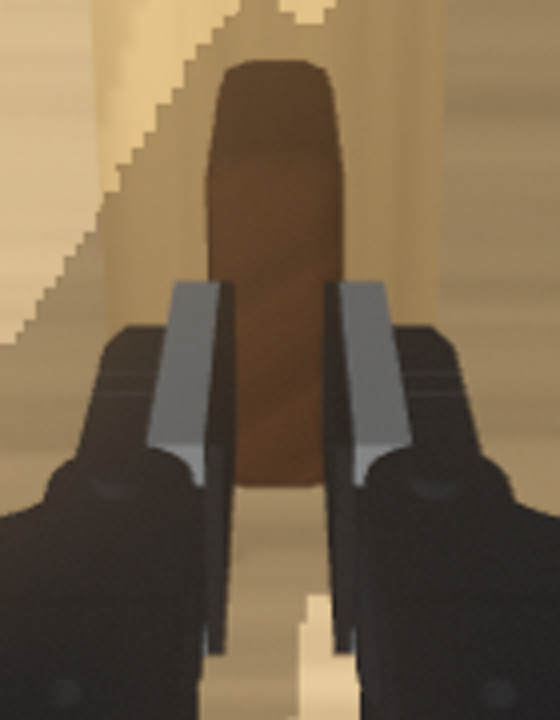

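The wrist and scene views agree that the true fingertips are at about z=95, just above the block's top at 88. That puts them about 45 mm above the reported TCP, so the TCP value is not the physical tip here. Nothing was disturbed. I'll open, go lower and verify with the cameras.

```bash
python3 -m creep '{"translation":[[0,0,0],[0,0,0],[0,0,0],[0,0,0]],"rotation":[[0,0,0],[0,0,0],[0,0,0],[0,0,0]],"claw":[45,45,45,45]}' 110
python3 -m creep '{"translation":[[0,0,10],[0,0,10],[0,0,10],[0,0,5],[0,0,3]],"rotation":[[0,0,0],[0,0,0],[0,0,0],[0,0,0],[0,0,0]],"claw":[45,45,45,45,45]}'
python3 - <<'E'
from h import *
w=snapshot("wrist"); cv2.imwrite("pics/w4.png",w["frame"][:,:,::-1])
s=snapshot("scene");crop(s,180,190,310,310,6,"s4"); 
E
```

```text
time: 5.8
tool_pos: [442.0, -201.1, 49.9]
tcp_rot: [180.0, -0.0, -180.0]
ft_force: [0.6, -0.3, -0.2]
finger_gap: 45.1
time: 6.3
tool_pos: [441.3, -200.6, 10.6]
tcp_rot: [179.9, -0.1, -180.0]
ft_force: [-0.8, 0.3, 0.3]
finger_gap: 45.1
```

View pics/w4.png

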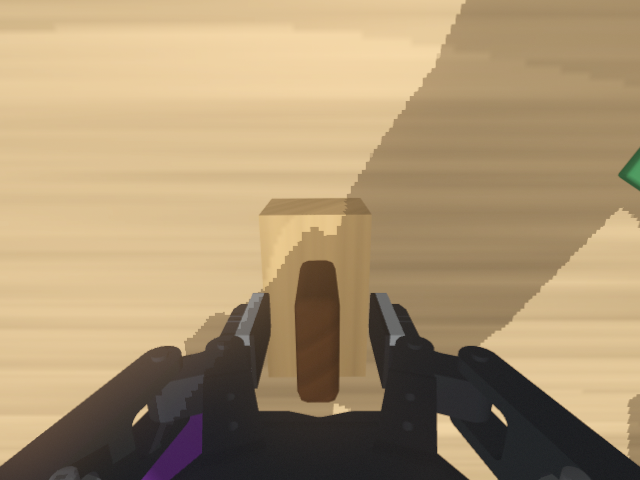

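View pics/s4.png

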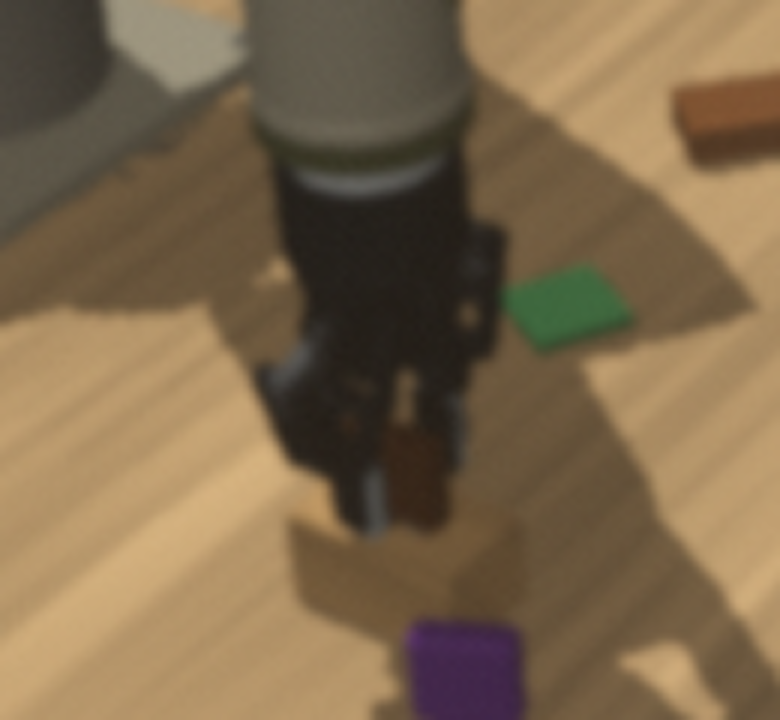

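```bash
python3 -m creep '{"translation":[[0,0,0],[0,0,0],[0,0,0],[0,0,0],[0,0,0],[0,0,0]],"rotation":[[0,0,0],[0,0,0],[0,0,0],[0,0,0],[0,0,0],[0,0,0]],"claw":[5,5,5,5,5,5]}' 110
python3 -m creep '{"translation":[[0,0,-10],[0,0,-25],[0,0,-35],[0,0,-35],[0,0,-30],[0,0,0]],"rotation":[[0,0,0],[0,0,0],[0,0,0],[0,0,0],[0,0,0],[0,0,0]],"claw":[5,5,5,5,5,5]}'
python3 - <<'E'
from h import *
w=snapshot("wrist"); cv2.imwrite("pics/w5.png",w["frame"][:,:,::-1])
s=snapshot("scene");crop(s,180,190,310,310,6,"s5"); print(sense()["wrist_torque"])
E
```

```text
time: 7.0
tool_pos: [442.6, -201.4, 12.6]
tcp_rot: [-180.0, 0.1, -180.0]
ft_force: [-0.4, 0.4, 6.2]
finger_gap: 15.1
time: 7.6
tool_pos: [444.7, -202.6, 152.6]
tcp_rot: [-179.8, 0.4, -180.0]
ft_force: [0.5, -0.2, -0.7]
finger_gap: 14.5
[ 0.01162012  0.02418638 -0.02273602]
```

View pics/w5.png

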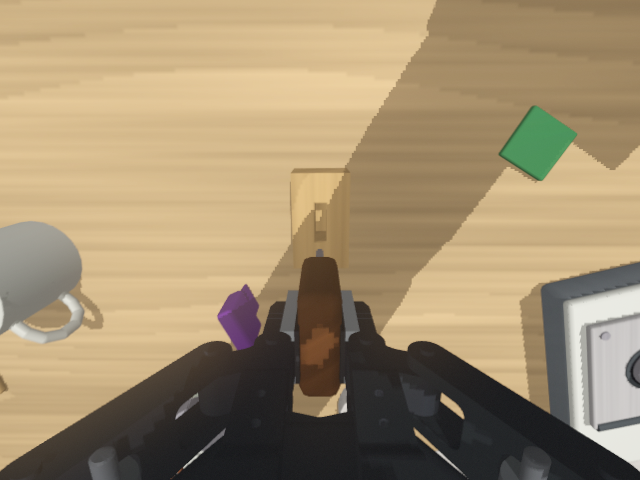

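View pics/s5.png

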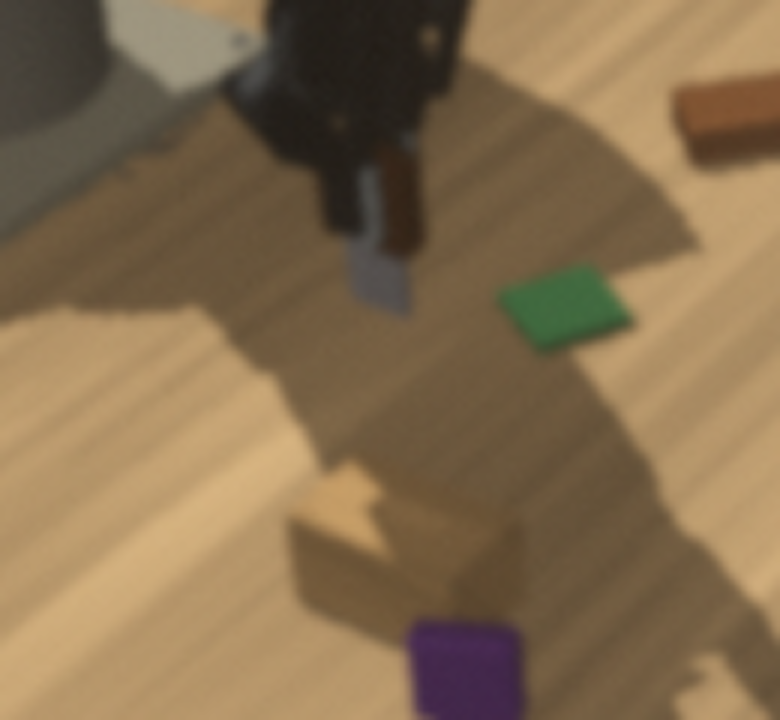

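The key is held and lifted, with its blade visible in the scene crop at about (380,280). The empty pocket is at wrist (319,221). I'll measure the pocket, then move to hover by the stud.

```bash
python3 - <<'E'
from h import *
w=snapshot("wrist"); crop(w,280,160,360,260,8,"w5c")
E
python3 -m creep '{"translation":[[-6,15,0],[-13,32,0],[-14,35,0],[-14,35,0],[-14,35,0],[-14,35,0],[-14,35,0],[-14,35,0],[-12,30,0],[-4,14,0]],"rotation":[[0,0,0],[0,0,-0.05],[0,0,-0.05],[0,0,-0.05],[0,0,0],[0,0,0],[0,0,0],[0,0,0],[0,0,0],[0,0,0]],"claw":[5,5,5,5,5,5,5,5,5,5]}'
python3 - <<'E'
from h import *
w=snapshot("wrist"); cv2.imwrite("pics/w6.png",w["frame"][:,:,::-1])
print(sense()["tool_pos"],sense()["tcp_rot"])
E
```

```text
time: 8.75
tool_pos: [526.1, 112.9, 144.6]
tcp_rot: [180.0, -0.2, -171.3]
ft_force: [-0.3, -0.1, 0.1]
finger_gap: 15.0
[526.05256745 113.79983999 144.77181075] [ 179.92144074   -0.19396554 -171.24623892]
```

View pics/w5c.png

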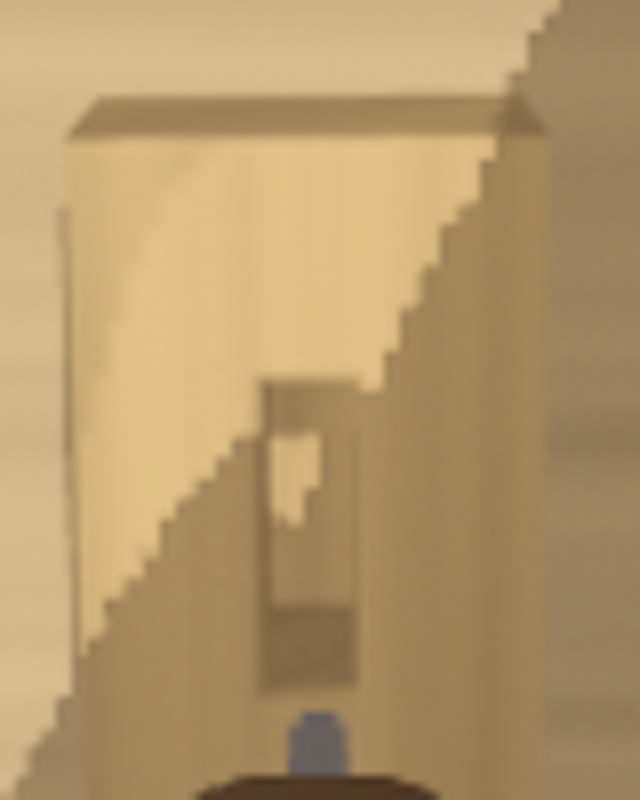

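View pics/w6.png

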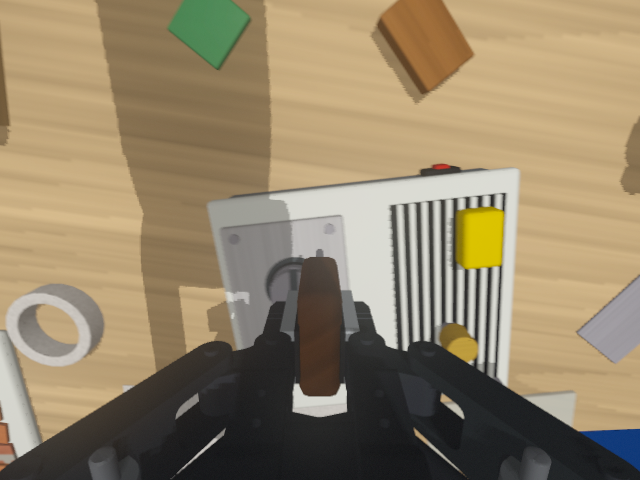

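```bash
python3 -m creep '{"translation":[[-20,-4,-5],[-25,-4,-5],[-20,-4,-5],[0,0,0]],"rotation":[[0,0,0],[0,0,0],[0,0,0],[0,0,0]],"claw":[5,5,5,5]}'
python3 - <<'E'
from h import *
w=snapshot("wrist"); cv2.imwrite("pics/w7.png",w["frame"][:,:,::-1])
np.savez("w7.npz",**{k:np.array(v) for k,v in w.items()})
print(sense()["tool_pos"],sense()["tcp_rot"]); crop(w,180,80,380,270,4,"w7c")
E
```

```text
time: 9.2
tool_pos: [594.6, 106.9, 161.1]
tcp_rot: [-180.0, -0.0, -171.5]
ft_force: [-0.6, -0.4, -0.4]
finger_gap: 14.6
[593.24877203 107.19818435 160.62775035] [-1.79985989e+02 -1.23262550e-01 -1.71453524e+02]
```

View pics/w7.png

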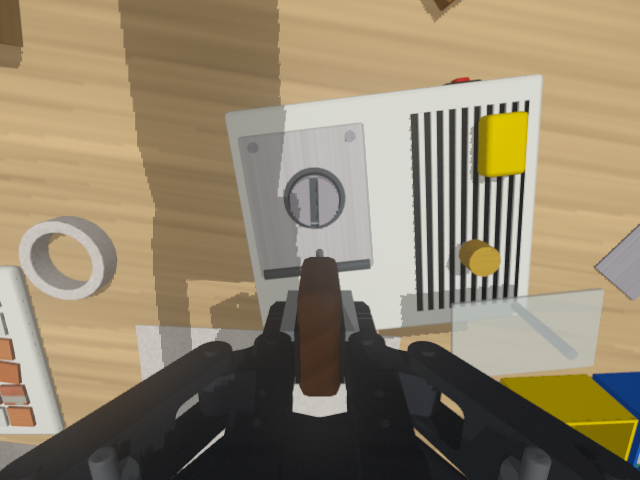

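View pics/w7c.png

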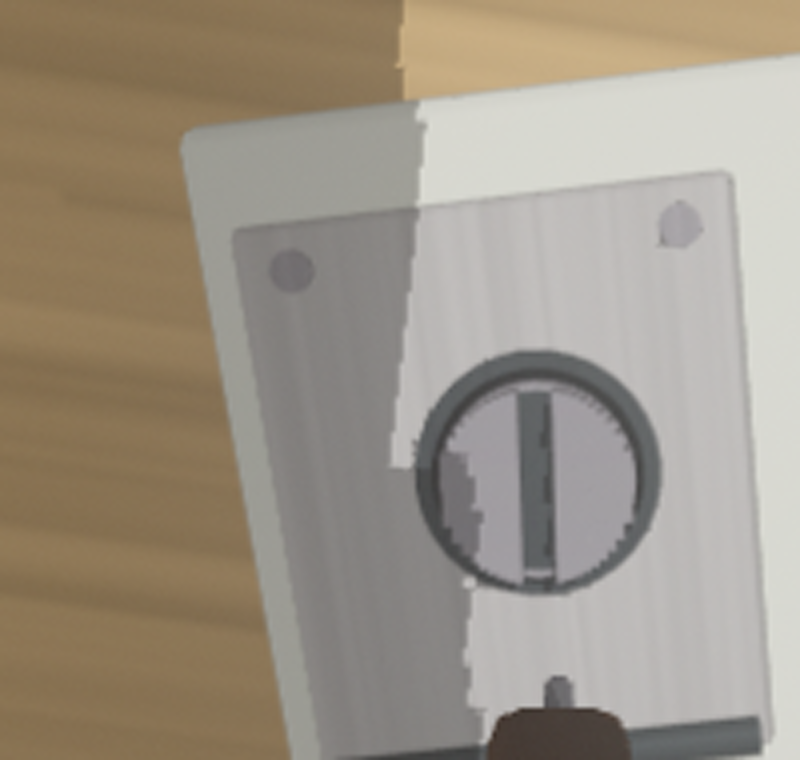

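The stud head is at wrist px (314.5,202), with its slot from about (313.5,178) to (315,226). I'll cast these onto the plane and get the grinder's axes from the deck edge.

```bash
python3 - <<'E'
from h import *
w=dict(np.load("w7.npz")); f=lambda a:np.array(a)/4.+[180,80]
for z in(86,90,94):
    P=plane(w,f([[438,488],[638,488],[538,390],[538,588]]),z)
    print(z,P.mean(0).round(1),np.linalg.norm(P[0]-P[1]),np.linalg.norm(P[2]-P[3]))
    for a in([[517,392],[523,572]],[[551,392],[556,580]]):
        Q=plane(w,f(a),z);d=Q[1]-Q[0];print(" slot ang",np.degrees(np.arctan2(d[1],d[0])),Q[:,:2].mean(0))
# deck left edge (x direction), deck near edge
px=[[181,148],[292,758]]; Q=plane(w,f(px),60);d=Q[1]-Q[0];print("deck x ang",np.degrees(np.arctan2(d[1],d[0])))
Q=plane(w,[[231,112],[538,76]],60);d=Q[1]-Q[0];print("deck y ang-90",np.degrees(np.arctan2(d[1],d[0]))-90,np.linalg.norm(d),Q)
# panel edges z ~ 76
Q=plane(w,f([[234,232],[732,172],[768,745]]),76);print([np.linalg.norm(Q[0]-Q[1])],np.degrees(np.arctan2(*(Q[1]-Q[0])[1::-1]))-90,np.degrees(np.arctan2(*(Q[2]-Q[1])[1::-1])))
# stud from top view
t=snapshot("top")
print(proj(t,[[563,100,90]]))
E
```

```text
86 [568.6  99.2  86. ] 37.718570947125095 37.72945394272929
 slot ang 10.02166519302405 [567.96608091  95.68731732]
 slot ang 10.048998508481956 [567.807577   102.04487515]
90 [567.8  99.1  90. ] 37.13180651319264 37.142520208778436
 slot ang 10.021665193024063 [567.23871798  95.6849041 ]
 slot ang 10.048998508481962 [567.08267982 101.94356134]
94 [567.1  99.1  94. ] 36.545042079260206 36.555586474827585
 slot ang 10.021665193024008 [566.51135505  95.68249089]
 slot ang 10.048998508481944 [566.35778264 101.84224754]
deck x ang 15.02774352561175
deck y ang-90 14.845317944805913 233.65171486035908 [[513.30673584  25.69109441  60.        ]
 [453.44274018 251.54375851  60.        ]]
[np.float64(92.67653783775982)] 15.102162393784724 14.521025555896012
[[265.09300361 229.83523593]]
```

```bash
python3 - <<'E'
from h import *
w=dict(np.load("w7.npz")); crop(w,280,240,360,405,5,"w7k")
print(w["extrinsics"])
E
```

```text
[[-1.49260274e-01 -9.44473158e-01 -2.92731659e-01  5.21209515e+02]
 [ 9.88797736e-01 -1.42378138e-01 -4.48051712e-02  9.55321901e+01]
 [ 6.38693057e-04 -2.96140034e-01  9.55144320e-01  3.43129224e+02]
 [ 0.00000000e+00  0.00000000e+00  0.00000000e+00  1.00000000e+00]]
```

View pics/w7k.png

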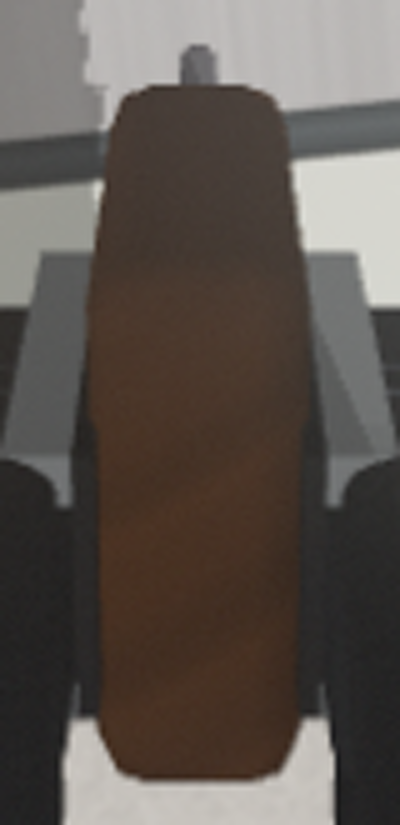

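```bash
python3 - <<'E'
from h import *
w=dict(np.load("w7.npz")); f=lambda a:np.array(a)/5.+[280,240]
T=np.array([593.4,107.1]);yaw=np.radians(-171.45);R=np.array([[np.cos(yaw),np.sin(yaw)],[np.sin(yaw),-np.cos(yaw)]])
for z,l in((236,[[88,285],[308,285],[100,778],[300,778]]),(232,[[88,285],[308,285],[100,778],[300,778]]),(192,[[105,87],[290,87]]),(160,[[198,43]])):
    P=plane(w,f(l),z); print(z,((P[:,:2]-T)@R.T).round(1).tolist())
E
```

```text
236 [[20.6, -8.0], [20.7, 7.0], [-20.4, -7.9], [-20.4, 7.3]]
232 [[18.7, -8.3], [18.7, 7.3], [-23.9, -8.1], [-23.9, 7.5]]
192 [[19.4, -9.1], [19.4, 8.1]]
160 [[13.3, -0.4]]
```

```bash
python3 -m creep '{"translation":[[13,-2,0],[14.5,-1.6,0],[0,0,20],[0,0,20],[0,0,13],[0,0,0]],"rotation":[[0,0,0],[0,0,-0.025],[0,0,0],[0,0,0],[0,0,0],[0,0,0]],"claw":[5,5,5,5,5,5]}'
python3 - <<'E'
from h import *
w=snapshot("wrist"); crop(w,250,140,390,300,5,"w8c")
s=snapshot("scene"); crop(s,300,140,430,250,6,"s8")
x=sense();print(x["tool_pos"],x["tcp_rot"],x["ft_force"],x["wrist_torque"])
E
```

```text
time: 9.9
tool_pos: [564.0, 100.3, 105.9]
tcp_rot: [180.0, -0.3, -170.0]
ft_force: [-1.3, 0.2, -1.4]
finger_gap: 14.8
[566.24228945 100.53720433 108.85760092] [ 1.79997111e+02 -5.14804493e-02 -1.69969575e+02] [ 0.73063247 -0.44176638 -0.70581176] [-0.02149409 -0.02134384  0.01690529]
```

View pics/w8c.png

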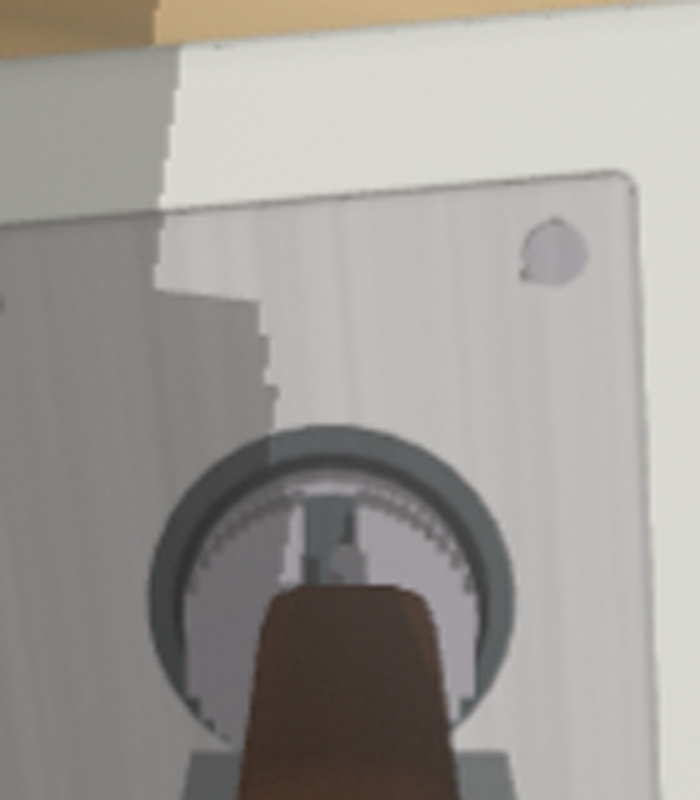

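View pics/s8.png

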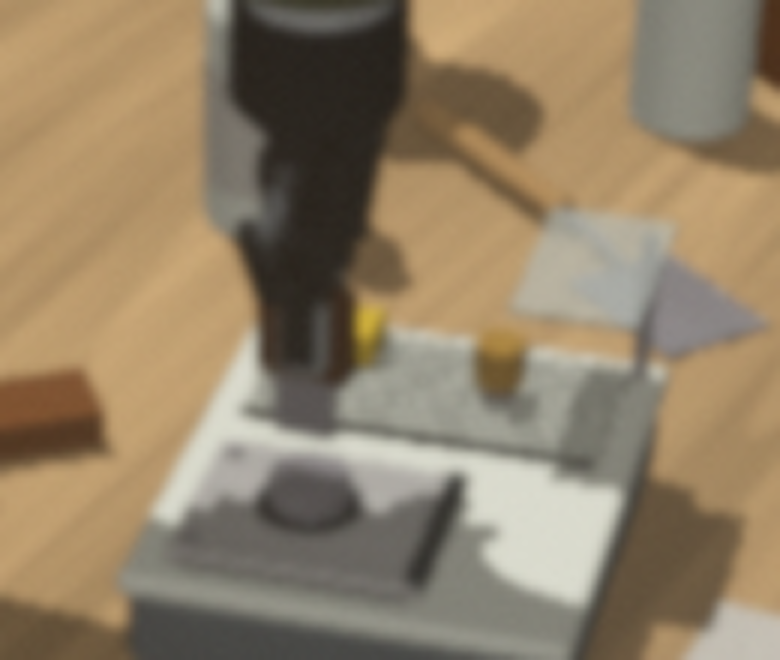

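```bash
python3 - <<'E'
from h import *
w=snapshot("wrist"); crop(w,295,225,345,265,14,"w9c")
x=sense();T=x["tool_pos"][:2];yaw=np.radians(x["tcp_rot"][2]);R=np.array([[np.cos(yaw),np.sin(yaw)],[np.sin(yaw),-np.cos(yaw)]])
np.savez("w9.npz",**{k:np.array(v) for k,v in w.items()},T=T,R=R)
print(x["tool_pos"],x["tcp_rot"])
E
```

```text
[567.02781037 100.64414904 109.69075928] [-1.79994415e+02  4.39548736e-02 -1.69964739e+02]
```

View pics/w9c.png

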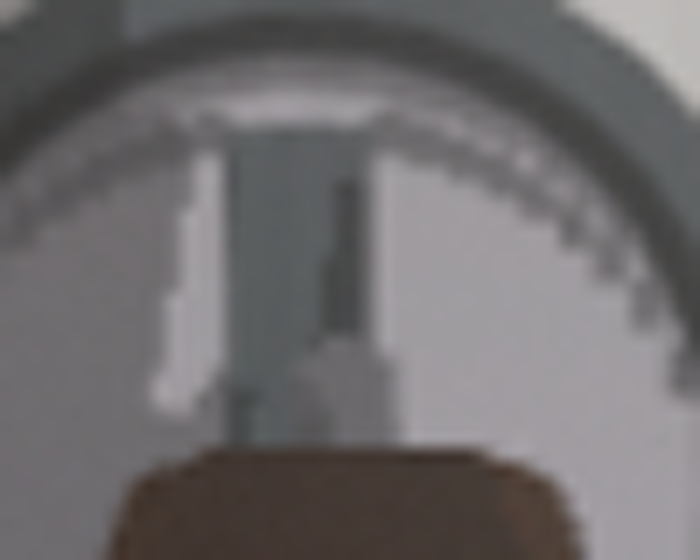

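```bash
python3 - <<'E'
from h import *
w=dict(np.load("w9.npz")); T,R=w["T"],w["R"]
f=lambda a:np.array(a)/14.+[295,225]
for z,l in((91,[[226,150],[232,380],[371,150],[372,320]]),(109,[[345,345]])):
    P=plane(w,f(l),z);print(z,P.round(1).tolist(),((P[:,:2]-T)@R.T).round(2).tolist())
E
```

```text
91 [[550.3, 92.5, 91.0], [560.6, 94.5, 91.0], [549.2, 98.7, 91.0], [556.8, 100.1, 91.0]] [[17.9, -5.11], [7.43, -4.91], [17.9, 1.14], [10.19, 1.21]]
109 [[552.3, 98.0, 109.0]] [[14.98, -0.01]]
```

```bash
python3 -m creep '{"translation":[[-0.7,-1.9,4],[0,0,4],[0,0,4],[0,0,0],[0,0,0]],"rotation":[[0,0,0],[0,0,0],[0,0,0],[0,0,0],[0,0,0]],"claw":[5,5,5,5,5]}'
python3 - <<'E'
from h import *
w=snapshot("wrist"); crop(w,285,215,355,265,11,"w10c")
x=sense();T=x["tool_pos"][:2];yaw=np.radians(x["tcp_rot"][2]);R=np.array([[np.cos(yaw),np.sin(yaw)],[np.sin(yaw),-np.cos(yaw)]])
np.savez("w10.npz",**{k:np.array(v) for k,v in w.items()},T=T,R=R)
print(x["tool_pos"],x["tcp_rot"],x["ft_force"])
E
```

```text
time: 10.55
tool_pos: [567.6, 99.0, 96.7]
tcp_rot: [180.0, -0.0, -170.0]
ft_force: [-0.2, -0.8, -0.8]
finger_gap: 14.8
[567.74546965  98.99539639  96.88801786] [ 1.79998831e+02 -6.64859755e-03 -1.69958453e+02] [ 0.26864993 -1.15437169 -0.15188724]
```

View pics/w10c.png

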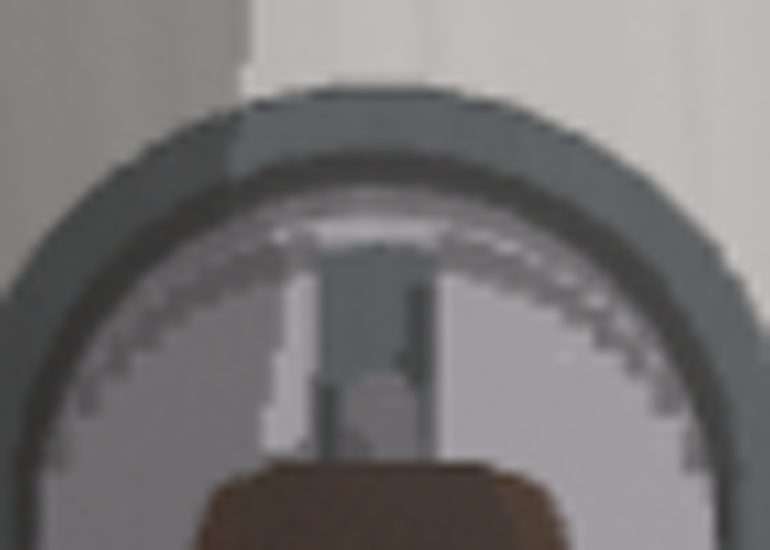

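The blade (342-420) is centred in the slot (318-438). I'll go down slowly.

```bash
python3 -m creep '{"translation":[[0,0,3],[0,0,3],[0,0,2],[0,0,0]],"rotation":[[0,0,0],[0,0,0],[0,0,0],[0,0,0]],"claw":[5,5,5,5]}'; python3 -m creep '{"translation":[[0,0,1],[0,0,1],[0,0,0]],"rotation":[[0,0,0],[0,0,0],[0,0,0]],"claw":[5,5,5]}'
```

```text
time: 11.0
tool_pos: [567.4, 98.9, 88.3]
tcp_rot: [180.0, -0.1, -170.0]
ft_force: [-0.3, -0.3, -0.8]
finger_gap: 14.8
time: 11.3
tool_pos: [567.7, 98.9, 86.8]
tcp_rot: [180.0, -0.0, -170.0]
ft_force: [0.2, 0.2, -1.6]
finger_gap: 14.7
```

```bash
python3 -m creep '{"translation":[[0,0,1],[0,0,1],[0,0,0]],"rotation":[[0,0,0],[0,0,0],[0,0,0]],"claw":[5,5,5]}'; python3 -m creep '{"translation":[[0,0,1],[0,0,1],[0,0,0]],"rotation":[[0,0,0],[0,0,0],[0,0,0]],"claw":[5,5,5]}'
python3 - <<'E'
from h import *
w=snapshot("wrist"); crop(w,285,215,355,265,11,"w11c")
x=sense();print(x["tool_pos"],x["ft_force"])
E
```

```text
time: 11.6
tool_pos: [567.6, 99.0, 84.7]
tcp_rot: [180.0, -0.0, -170.0]
ft_force: [0.1, -0.1, -0.6]
finger_gap: 14.4
time: 11.9
tool_pos: [567.6, 98.9, 82.7]
tcp_rot: [180.0, -0.0, -170.0]
ft_force: [-1.1, 0.0, -1.5]
finger_gap: 14.5
[567.65634347  98.95645802  82.75924097] [-0.80850873 -0.36414227 -1.68742465]
```

View pics/w11c.png

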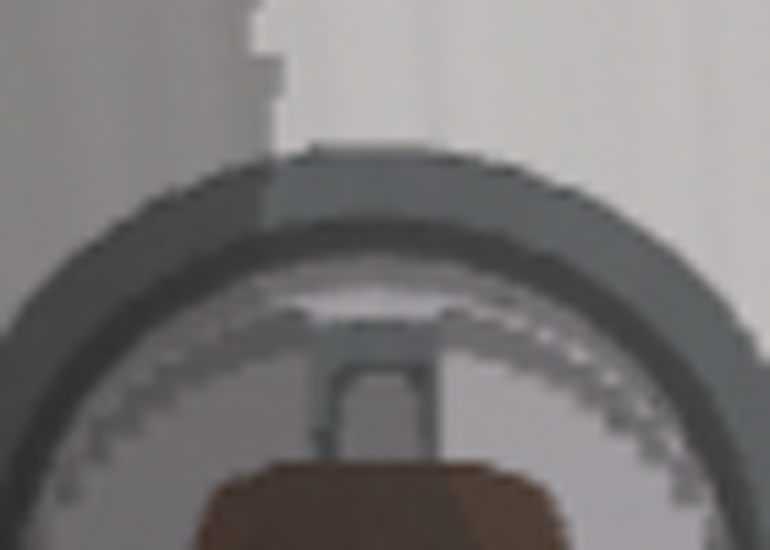

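The blade is inside the slot, and nothing is touching yet.

```bash
for i in 1; do python3 -m creep '{"translation":[[0,0,1],[0,0,1],[0,0,0]],"rotation":[[0,0,0],[0,0,0],[0,0,0]],"claw":[5,5,5]}'; done; python3 -m creep '{"translation":[[0,0,1],[0,0,0]],"rotation":[[0,0,0],[0,0,0]],"claw":[5,5]}'
```

```text
time: 12.25
tool_pos: [567.6, 98.9, 80.7]
tcp_rot: [180.0, -0.0, -170.0]
ft_force: [-0.6, -0.0, -0.6]
finger_gap: 14.5
time: 12.45
tool_pos: [567.9, 99.0, 80.1]
tcp_rot: [-180.0, 0.0, -170.0]
ft_force: [-0.4, -0.1, 1.9]
finger_gap: 14.9
```

```bash
python3 -m creep '{"translation":[[0,0,1],[0,0,0]],"rotation":[[0,0,0],[0,0,0]],"claw":[5,5]}'; python3 -m creep '{"translation":[[0,0,1],[0,0,0]],"rotation":[[0,0,0],[0,0,0]],"claw":[5,5]}'
```

```text
time: 12.65
tool_pos: [568.0, 99.0, 79.2]
tcp_rot: [-180.0, 0.0, -170.0]
ft_force: [-1.9, -1.0, 3.6]
finger_gap: 14.8
time: 12.85
tool_pos: [568.0, 99.0, 78.1]
tcp_rot: [-180.0, 0.0, -170.0]
ft_force: [-1.3, -0.4, 3.7]
finger_gap: 14.9
```

```bash
python3 -m creep '{"translation":[[0,0,1],[0,0,1],[0,0,0]],"rotation":[[0,0,0],[0,0,0],[0,0,0]],"claw":[5,5,5]}'; python3 -m creep '{"translation":[[0,0,0.7],[0,0,0]],"rotation":[[0,0,0],[0,0,0]],"claw":[5,5]}'
```

```text
time: 13.15
tool_pos: [568.0, 99.0, 76.3]
tcp_rot: [-180.0, 0.0, -170.0]
ft_force: [-2.1, -0.8, 6.7]
finger_gap: 14.9
time: 13.35
tool_pos: [568.0, 99.0, 75.7]
tcp_rot: [-180.0, 0.0, -170.0]
ft_force: [-1.8, 0.1, 7.5]
finger_gap: 14.8
```

```bash
python3 -m creep '{"translation":[[0,0,0.8],[0,0,0.6],[0,0,0]],"rotation":[[0,0,0],[0,0,0],[0,0,0]],"claw":[5,5,5]}'; python3 -m creep '{"translation":[[0,0,0.4],[0,0,0]],"rotation":[[0,0,0],[0,0,0]],"claw":[5,5]}'
```

```text
time: 13.65
tool_pos: [568.1, 99.0, 74.5]
tcp_rot: [-180.0, 0.0, -170.0]
ft_force: [-1.7, 0.7, 9.1]
finger_gap: 14.9
time: 13.85
tool_pos: [568.1, 99.0, 74.2]
tcp_rot: [-180.0, 0.0, -170.0]
ft_force: [-4.1, 0.2, 8.4]
finger_gap: 14.8
```

```bash
python3 -m creep '{"translation":[[0,0,0],[0,0,0],[0,0,0],[0,0,0]],"rotation":[[0,0,0.05],[0,0,0.05],[0,0,0.05],[0,0,0.05]],"claw":[5,5,5,5]}'; python3 -c "
from bench import *
x=sense();print(x['wrist_torque'],x['ft_force'],x['tcp_rot'])"
```

```text
time: 14.25
tool_pos: [568.8, 98.9, 74.6]
tcp_rot: [180.0, 0.1, 178.5]
ft_force: [-0.8, -1.6, 8.4]
finger_gap: 14.9
[-0.13737145  0.26346812  0.02284947] [-0.81709421 -1.60754953  8.36993938] [1.79997214e+02 1.27998217e-01 1.78463156e+02]
```

```bash
python3 -m creep '{"translation":[[0,0,0.5],[0,0,0],[0,0,0],[0,0,0]],"rotation":[[0,0,0.05],[0,0,0.05],[0,0,0.05],[0,0,0.05]],"claw":[5,5,5,5]}'; python3 -c "
from bench import *
x=sense();print(x['wrist_torque'],x['ft_force'],x['tcp_rot'])"
```

```text
time: 14.65
tool_pos: [568.8, 98.6, 74.2]
tcp_rot: [180.0, 0.1, 167.0]
ft_force: [-0.3, -2.7, 9.1]
finger_gap: 14.9
[-0.33872391  0.32671113  0.01382683] [-0.29587977 -2.74380934  9.12659917] [1.79996345e+02 1.34778462e-01 1.67000540e+02]
```

```bash
python3 -m creep '{"translation":[[0,0,0.2],[0,0,0],[0,0,0],[0,0,0],[0,0,0]],"rotation":[[0,0,0.08],[0,0,0.08],[0,0,0.08],[0,0,0.08],[0,0,0.08]],"claw":[5,5,5,5,5]}'; python3 -c "
from bench import *
x=sense();print(x['wrist_torque'],x['ft_force'],x['tcp_rot'])"
```

```text
time: 15.15
tool_pos: [568.8, 98.1, 74.0]
tcp_rot: [180.0, 0.1, 144.0]
ft_force: [-3.1, -4.5, 10.0]
finger_gap: 14.8
[-0.85880513  0.49688353  0.01926803] [-3.10633574 -4.52387127  9.99631008] [1.79990470e+02 1.38666117e-01 1.44001628e+02]
```

```bash
python3 -m creep '{"translation":[[0,-0.5,0],[0,-0.5,0],[0,0,0],[0,0,0],[0,0,0]],"rotation":[[0,0,0.08],[0,0,0.08],[0,0,0.08],[0,0,0.08],[0,0,0.08]],"claw":[5,5,5,5,5]}'; python3 -c "
from bench import *
x=sense();print(x['wrist_torque'],x['ft_force'],x['tcp_rot'],x['joint_pos'])"
```

```text
time: 15.65
tool_pos: [568.3, 97.5, 74.0]
tcp_rot: [179.9, 0.1, 121.1]
ft_force: [-2.5, -3.6, 9.1]
finger_gap: 15.0
[-0.70750882  0.3289094   0.0468466 ] [-2.52004034 -3.64438541  9.08250718] [1.79905143e+02 1.22688232e-01 1.21087115e+02] [ 4.68620181e+00  8.66635947e+00  9.65567087e+01 -7.02233228e-02
  7.46374258e+01 -2.63824936e+01]
```

```bash
python3 -m creep '{"translation":[[0,-0.3,0],[0,-0.3,0],[0,0,0],[0,0,0],[0,0,0]],"rotation":[[0,0,0.08],[0,0,0.08],[0,0,0.06],[0,0,0.05],[0,0,0.03]],"claw":[5,5,5,5,5]}'; python3 -c "
from bench import *
x=sense();print(x['wrist_torque'],x['ft_force'],x['tcp_rot'])"
```

```text
time: 16.15
tool_pos: [567.9, 97.2, 74.0]
tcp_rot: [179.9, 0.1, 104.0]
ft_force: [-1.1, -3.3, 9.2]
finger_gap: 14.4
[-0.71850348  0.26013454  0.01706919] [-1.11784825 -3.27823085  9.16826004] [1.79868363e+02 9.23858432e-02 1.03970520e+02]
```

```bash
python3 - <<'E'
from h import *
w=snapshot("wrist"); cv2.imwrite("pics/w12.png",w["frame"][:,:,::-1])
E
```

```text
(no output)
```

View pics/w12.png

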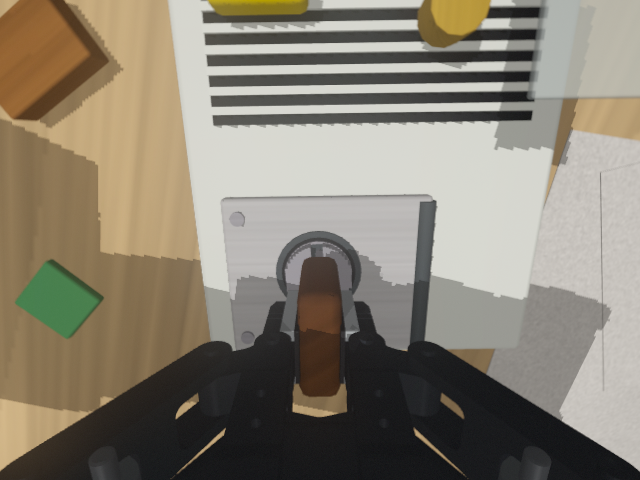

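```bash
python3 -m creep '{"translation":[[0,-0.2,0],[0,0,0],[0,0,0],[0,0,0]],"rotation":[[0,0,0.04],[0,0,0.04],[0,0,0.04],[0,0,0]],"claw":[5,5,5,5]}'; python3 - <<'E'
from h import *
x=sense();print(x['wrist_torque'],x['ft_force'],x['tcp_rot'],x["tool_pos"])
w=snapshot("wrist"); crop(w,265,210,375,300,7,"w13c")
E
```

```text
time: 16.6
tool_pos: [567.7, 97.1, 74.1]
tcp_rot: [179.9, 0.1, 97.1]
ft_force: [-1.1, -3.8, 9.9]
finger_gap: 14.8
[-0.7199253   0.1752347   0.02453705] [-1.14176207 -3.81181851  9.89109284] [1.79856014e+02 7.94005431e-02 9.71238458e+01] [567.71302193  97.05241621  74.05134003]
```

View pics/w13c.png

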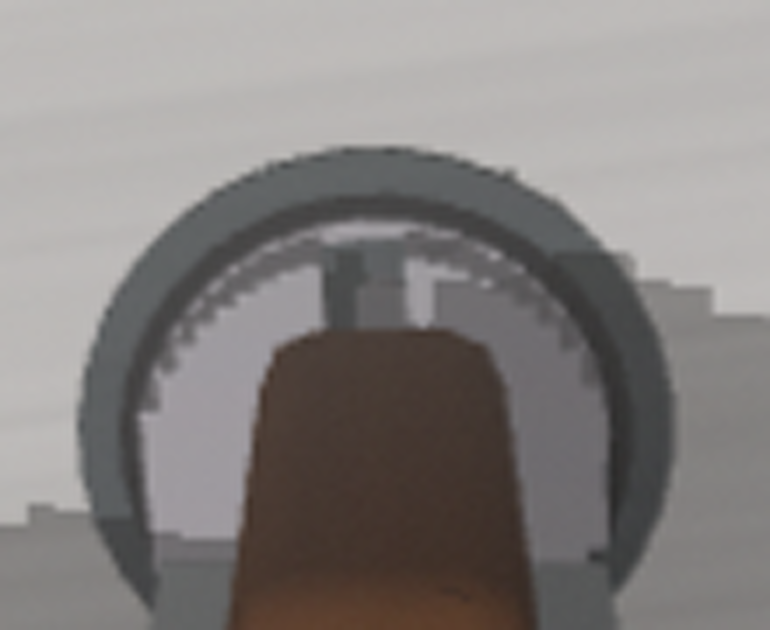

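```bash
python3 -m creep '{"translation":[[0,0,-1],[0,0,-1],[0,0,-1],[0,0,-1],[0,0,-1],[0,0,0]],"rotation":[[0,0,0],[0,0,0],[0,0,0],[0,0,0],[0,0,0],[0,0,0]],"claw":[5,5,5,5,5,5]}'; python3 - <<'E'
from h import *
x=sense();print(x['wrist_torque'],x['ft_force'],x['tcp_rot'],x["tool_pos"])
w=snapshot("wrist"); crop(w,265,210,375,300,7,"w14c")
E
```

```text
time: 17.25
tool_pos: [567.3, 97.4, 78.3]
tcp_rot: [179.9, 0.0, 97.2]
ft_force: [1.4, -2.2, 4.7]
finger_gap: 14.6
[-0.50872818 -0.39820861 -0.03685659] [ 1.35242858 -2.2491666   4.66400555] [1.79898923e+02 3.70850329e-02 9.72044704e+01] [567.31124897  97.42152451  78.31030249]
```

View pics/w14c.png

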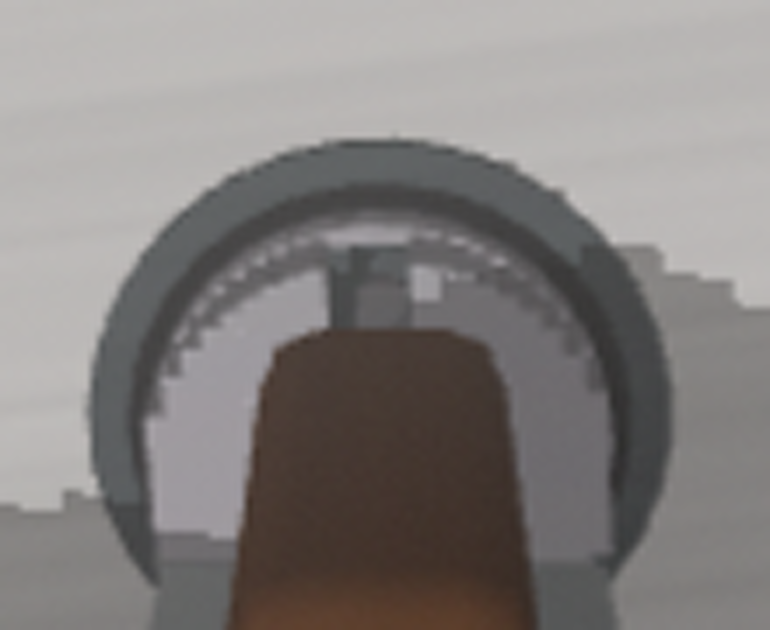

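```bash
python3 -m creep '{"translation":[[0,0,-0.8],[0,0,0],[0,0,0]],"rotation":[[0,0,0],[0,0,0],[0,0,0]],"claw":[5,5,5]}'; python3 -m creep '{"translation":[[0,0,-1],[0,0,-1],[0,0,0]],"rotation":[[0,0,0],[0,0,0],[0,0,0]],"claw":[5,5,5]}';python3 - <<'E'
from h import *
x=sense();print(x['wrist_torque'],x['ft_force'],x['tcp_rot'],x["tool_pos"])
E
```

```text
time: 17.6
tool_pos: [566.6, 97.9, 78.5]
tcp_rot: [180.0, -0.0, 97.2]
ft_force: [3.9, -1.5, 4.0]
finger_gap: 14.8
time: 17.9
tool_pos: [566.0, 98.1, 79.8]
tcp_rot: [-179.9, -0.0, 97.2]
ft_force: [2.6, 1.2, -2.9]
finger_gap: 14.4
[ 0.17532352 -0.69224986  0.02389122] [ 2.64295979  1.23200493 -2.86260611] [-1.79946375e+02 -3.07512444e-02  9.72281805e+01] [565.97119616  98.13929714  79.84212651]
```

```bash
python3 -m creep '{"translation":[[0,0,-2],[0,0,-4],[0,0,-8],[0,0,-20],[0,0,-30],[0,0,-20],[0,0,0]],"rotation":[[0,0,0],[0,0,0],[0,0,0],[0,0,0],[0,0,0],[0,0,0],[0,0,0]],"claw":[5,5,5,5,5,5,5]}';python3 - <<'E'
from h import *
x=sense();print(x['wrist_torque'],x['ft_force'],x['tcp_rot'],x["tool_pos"])
w=snapshot("wrist"); cv2.imwrite("pics/w15.png",w["frame"][:,:,::-1])
E
```

```text
time: 18.6
tool_pos: [568.5, 98.0, 169.2]
tcp_rot: [179.6, 0.0, 97.2]
ft_force: [0.1, 0.4, -0.1]
finger_gap: 14.9
[ 0.01076469 -0.03934007 -0.02383836] [ 0.11321535  0.44914814 -0.11615521] [1.79644756e+02 1.90933654e-02 9.72207007e+01] [568.54707552  97.98384053 169.19230965]
```

View pics/w15.png

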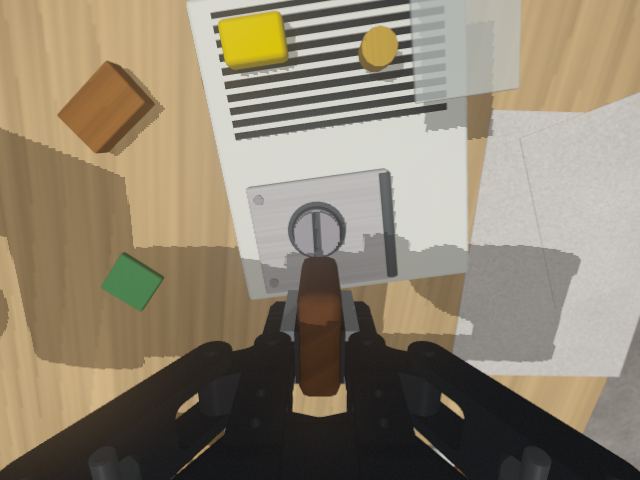

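The stud at (317,231) is clear of the key and its slot has turned. I'll measure its angle.

```bash
python3 - <<'E'
from h import *
w=snapshot("wrist"); np.savez("w15.npz",**{k:np.array(v) for k,v in w.items()}); crop(w,280,195,355,265,10,"w15c")
E
```

```text
(no output)
```

View pics/w15c.png

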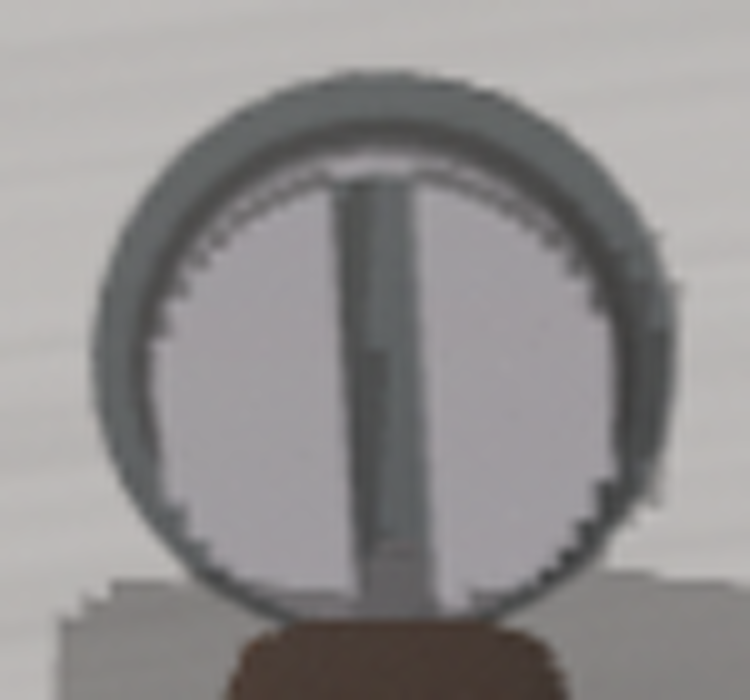

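```bash
python3 - <<'E'
from h import *
w=dict(np.load("w15.npz")); f=lambda a:np.array(a)/10.+[280,195]
for a in([[332,185],[357,580]],[[412,185],[436,580]]):
    for z in (87,89):
        Q=plane(w,f(a),z);d=Q[1]-Q[0];an=np.degrees(np.arctan2(d[1],d[0]));print(an, [np.radians(15-an),np.radians(15-an-180),np.radians(15-an+180)],Q.mean(0))
P=plane(w,f([[155,400],[617,400]]),89);print(P,np.linalg.norm(P[0]-P[1]))
E
```

```text
-79.48128048114832 [np.float64(1.6490094258962904), np.float64(-1.4925832276935027), np.float64(4.790602079486083)] [565.15572755 100.01543111  87.        ]
-79.48128048114832 [np.float64(1.6490094258962904), np.float64(-1.4925832276935027), np.float64(4.790602079486083)] [565.10581883 100.56928322  89.        ]
-79.23157836250964 [np.float64(1.64465130177684), np.float64(-1.4969413518129533), np.float64(4.786243955366634)] [571.38028342 100.80127452  87.        ]
-79.23157836250967 [np.float64(1.6446513017768405), np.float64(-1.4969413518129528), np.float64(4.786243955366634)] [571.28281268 101.34912199  89.        ]
[[550.48960645  97.57356806  89.        ]
 [586.43524753 102.11116347  89.        ]] 36.23091063069626
```

The stud reads about 1.645 rad, past the 1.46 catch. The key also lost contact about 1.5 mm below the original contact height, so the stud is locked. Now I'll return the key.

```bash
python3 -m creep '{"translation":[[0,0,0],[0,0,0],[0,0,0],[0,0,0],[0,0,0],[0,0,0],[0,0,0],[0,0,0],[0,0,0],[0,0,0]],"rotation":[[0,0,-0.145],[0,0,-0.145],[0,0,-0.145],[0,0,-0.145],[0,0,-0.145],[0,0,-0.145],[0,0,-0.145],[0,0,-0.145],[0,0,-0.145],[0,0,-0.14]],"claw":[5,5,5,5,5,5,5,5,5,5]}'
python3 -m creep '{"translation":[[6,-14,0],[13,-32,0],[14,-34,0],[14,-34,0],[14,-34,0],[14,-34,0],[14,-34,0],[14,-34,0],[12,-30,0],[8,-18,0]],"rotation":[[0,0,0],[0,0,0],[0,0,0],[0,0,0],[0,0,0],[0,0,0],[0,0,0],[0,0,0],[0,0,0],[0,0,0]],"claw":[5,5,5,5,5,5,5,5,5,5]}'
python3 -m creep '{"translation":[[0,0,0],[0,0,0]],"rotation":[[0,0,0],[0,0,0]],"claw":[5,5]}'
python3 - <<'E'
from h import *
w=snapshot("wrist"); x=sense()
cv2.imwrite("pics/w16.png",w["frame"][:,:,::-1])
T=x["tool_pos"];yaw=np.radians(x["tcp_rot"][2]);R=np.array([[np.cos(yaw),np.sin(yaw)],[np.sin(yaw),-np.cos(yaw)]])
np.savez("w16.npz",**{k:np.array(v) for k,v in w.items()},T=T,R=R)
crop(w,280,160,360,260,8,"w16c");print(T,x["tcp_rot"],x["joint_pos"])
E
```

```text
time: 19.7
tool_pos: [565.0, 97.7, 162.3]
tcp_rot: [-180.0, -0.2, -179.6]
ft_force: [-0.1, -0.1, -2.2]
finger_gap: 14.4
time: 20.7
tool_pos: [441.0, -202.3, 163.2]
tcp_rot: [180.0, -0.1, 179.7]
ft_force: [0.5, -0.3, -0.5]
finger_gap: 14.4
time: 20.9
tool_pos: [442.5, -200.2, 163.5]
tcp_rot: [179.9, -0.1, 179.8]
ft_force: [0.5, -0.0, -0.9]
finger_gap: 14.8
[ 442.89920333 -199.71128194  163.71002075] [ 1.79940039e+02 -6.13321937e-02  1.79885963e+02] [-3.03382626e+01 -9.55652391e+00  1.05036624e+02  2.10291954e-02
  8.46030779e+01 -1.20226186e+02]
```

View pics/w16.png

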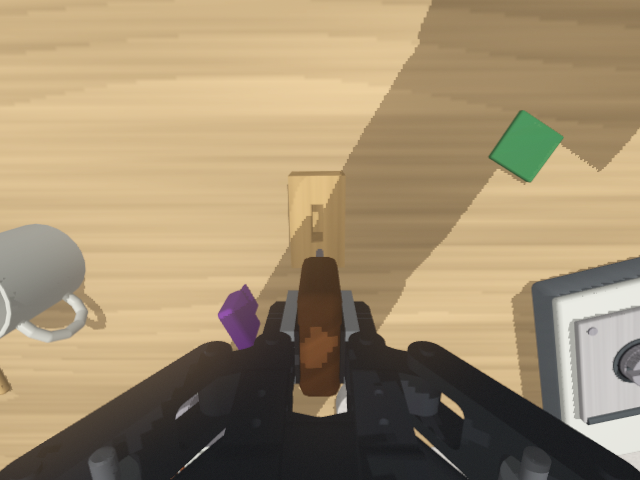

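View pics/w16c.png

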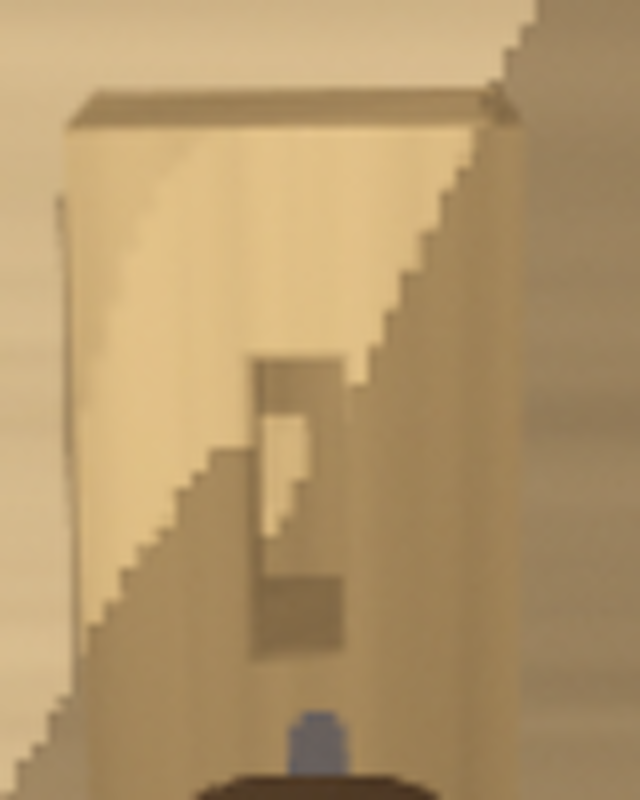

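The key sits at the same pixel in the hand as before, with the blade tip at (319.7,249), so it has not slipped. The pocket corners are at about (311,205) to (323,242).

```bash
python3 - <<'E'
from h import *
w=dict(np.load("w16.npz")); T,R=w["T"],w["R"]; f=lambda a:np.array(a)/8.+[280,160]
for z,l in((44,[[250,357],[345,357],[343,655],[252,658]]),(T[2]-.6,[[318,712]])):
    P=plane(w,f(l),z);q=(P[:,:2]-T[:2])@R.T;print(z,P.mean(0).round(1),q.round(1).tolist(),q.mean(0))
E
```

```text
44 [ 443.  -201.8   44. ] [[17.3, -7.3], [17.2, 3.2], [-17.3, 3.1], [-17.6, -7.4]] [-0.10946584 -2.10746513]
163.11002075144742 [ 428.1 -199.9  163.1] [[14.8, -0.2]] [14.80996766 -0.23522121]
```

```bash
python3 -m creep '{"translation":[[-0.3,-1.9,10],[0,0,25],[0,0,30],[0,0,25],[0,0,15],[0,0,7],[0,0,0],[0,0,0]],"rotation":[[0,0,0],[0,0,0],[0,0,0],[0,0,0],[0,0,0],[0,0,0],[0,0,0],[0,0,0]],"claw":[5,5,5,5,5,5,5,5]}'
python3 - <<'E'
from h import *
w=snapshot("wrist"); x=sense()
crop(w,265,180,375,270,7,"w17c");print(x["tool_pos"],x["tcp_rot"],x["ft_force"])
E
```

```text
time: 21.75
tool_pos: [444.3, -202.0, 53.1]
tcp_rot: [-180.0, 0.0, -180.0]
ft_force: [0.1, 0.0, -1.1]
finger_gap: 14.6
[ 444.6528286  -202.29593045   53.51593924] [-1.79954068e+02  8.26350345e-02 -1.79969027e+02] [ 0.15758744  0.65564523 -1.03208371]
```

View pics/w17c.png

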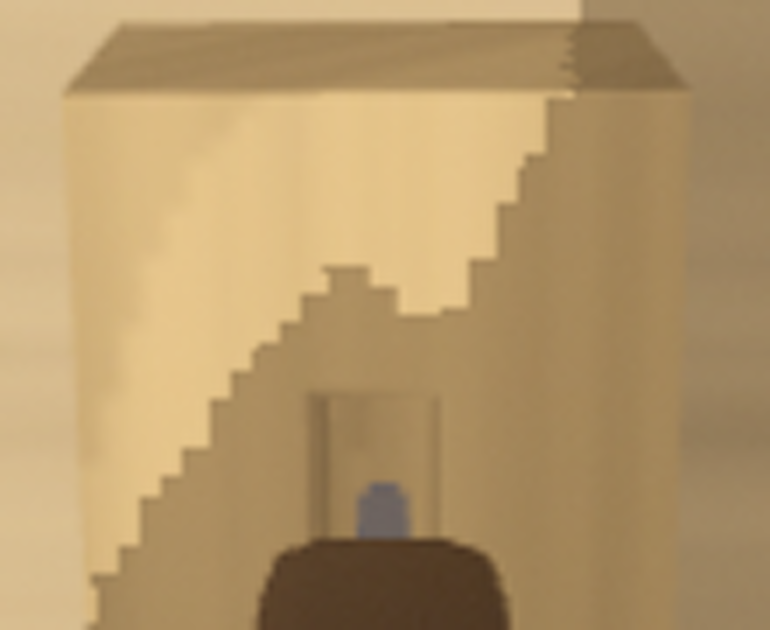

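```bash
python3 -m creep '{"translation":[[1.3,-0.5,3],[0,0,5],[0,0,6],[0,0,6],[0,0,6],[0,0,5],[0,0,4],[0,0,2],[0,0,0]],"rotation":[[0,0,0],[0,0,0],[0,0,0],[0,0,0],[0,0,0],[0,0,0],[0,0,0],[0,0,0],[0,0,0]],"claw":[5,5,5,5,5,5,5,5,5]}'
```

```text
time: 22.7
tool_pos: [442.3, -202.5, 15.1]
tcp_rot: [180.0, -0.0, -180.0]
ft_force: [0.4, 0.3, -1.1]
finger_gap: 14.9
```

```bash
python3 -m creep '{"translation":[[0,0,1],[0,0,1],[0,0,0]],"rotation":[[0,0,0],[0,0,0],[0,0,0]],"claw":[5,5,5]}'
```

```text
time: 23.0
tool_pos: [442.5, -202.6, 13.5]
tcp_rot: [-180.0, 0.0, -180.0]
ft_force: [0.4, -0.3, 0.2]
finger_gap: 14.8
```

```bash
python3 -m creep '{"translation":[[0,0,0.7],[0,0,0]],"rotation":[[0,0,0],[0,0,0]],"claw":[5,5]}'; python3 -m creep '{"translation":[[0,0,0.5],[0,0,0],[0,0,0]],"rotation":[[0,0,0],[0,0,0],[0,0,0]],"claw":[5,5,5]}'
```

```text
time: 23.2
tool_pos: [442.5, -202.6, 12.8]
tcp_rot: [-180.0, 0.0, -180.0]
ft_force: [0.8, -0.3, -1.1]
finger_gap: 15.1
time: 23.5
tool_pos: [442.6, -202.6, 12.6]
tcp_rot: [-180.0, 0.0, -180.0]
ft_force: [-2.0, 0.7, 4.3]
finger_gap: 14.7
```

The key is seated: contact is at z=12.6, the same as when it was grasped at home. I'll release.

```bash
python3 -m creep '{"translation":[[0,0,0],[0,0,0],[0,0,0],[0,0,0],[0,0,0],[0,0,0]],"rotation":[[0,0,0],[0,0,0],[0,0,0],[0,0,0],[0,0,0],[0,0,0]],"claw":[20,30,45,45,45,45]}'; python3 -m creep '{"translation":[[0,0,-5],[0,0,-15],[0,0,-30],[0,0,-40],[0,0,-45],[0,0,-30],[0,0,-10],[0,0,0]],"rotation":[[0,0,0],[0,0,0],[0,0,0],[0,0,0],[0,0,0],[0,0,0],[0,0,0],[0,0,0]],"claw":[45,45,45,45,45,45,45,45]}'
python3 - <<'E'
from h import *
w=snapshot("wrist"); x=sense(); np.savez("w18.npz",**{k:np.array(v) for k,v in w.items()})
crop(w,270,150,370,270,6,"w18c");print(x["tool_pos"],x["tcp_rot"],x["ft_force"])
s=snapshot("scene"); cv2.imwrite("pics/s18.png",s["frame"][:,:,::-1]); crop(s,200,230,300,310,7,"s18c"); crop(s,310,170,430,270,6,"s18g")
t=snapshot("top"); cv2.imwrite("pics/t18.png",t["frame"][:,:,::-1])
E
```

```text
time: 24.1
tool_pos: [442.5, -202.6, 12.3]
tcp_rot: [180.0, -0.0, -180.0]
ft_force: [-0.6, -0.3, -0.0]
finger_gap: 45.2
time: 24.9
tool_pos: [443.6, -203.2, 189.4]
tcp_rot: [-179.9, 0.2, -180.0]
ft_force: [0.3, 0.1, 0.5]
finger_gap: 45.1
[ 442.63842266 -202.70295764  187.32945641] [-1.79975320e+02  3.69298207e-02 -1.79988156e+02] [ 0.24109689  0.75201362 -0.03497024]
```

View pics/w18c.png

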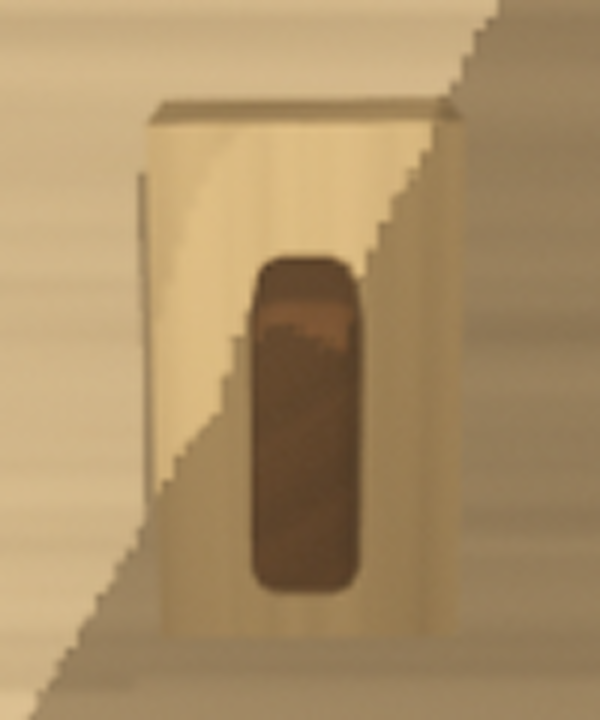

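View pics/s18c.png

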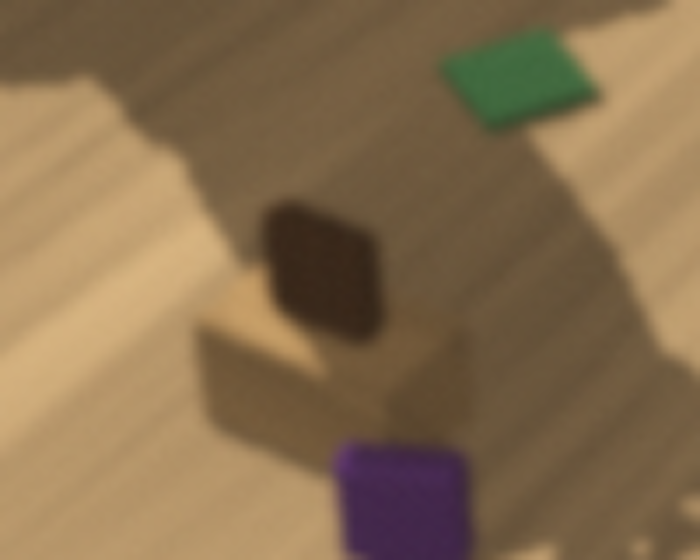

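View pics/s18g.png

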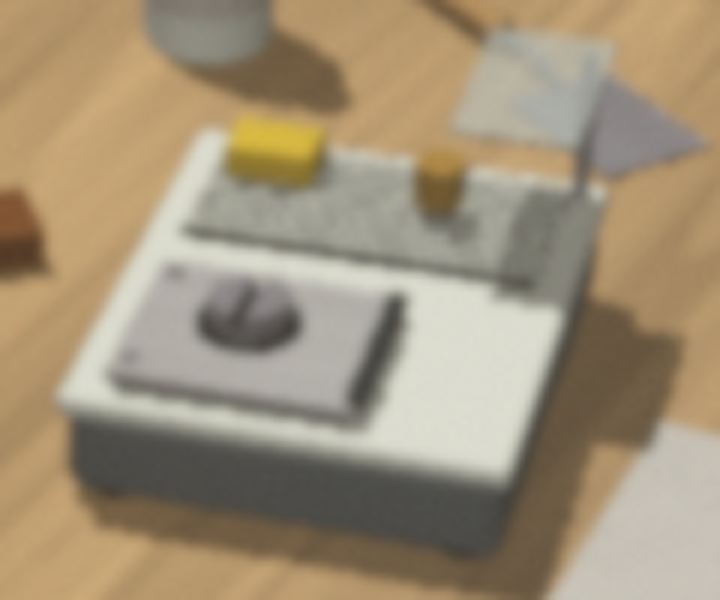

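View pics/t18.png

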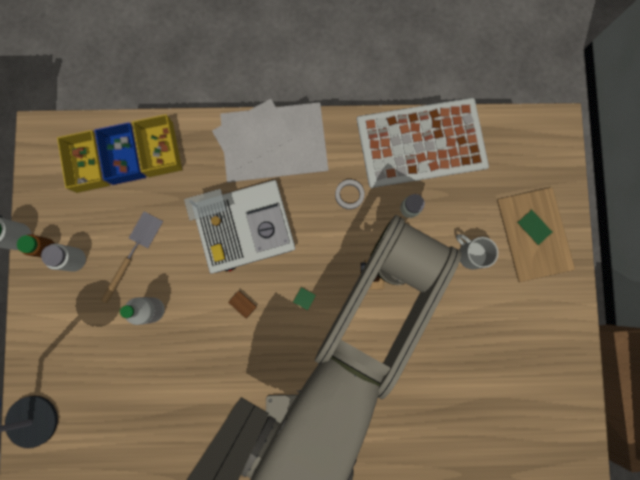

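```bash
python3 - <<'E'
from h import *
w=dict(np.load("w18.npz")); f=lambda a:np.array(a)/6.+[270,150]
K=plane(w,f([[251,304],[361,304],[360,593],[250,593]]),88);print(K.round(1).tolist(),K.mean(0).round(1))
s=snapshot("scene")
b=cv2.imread("pics/scene0.png");a=s["frame"][:,:,::-1]
def bb(im):
    im=im[250:285,225:275].astype(int); m=((im[...,2]<80)&(im[...,1]<50)).astype(np.uint8); return cv2.boundingRect(m),m.sum()
print(bb(b),bb(a))
E
```

```text
[[420.5, -209.6, 88.0], [420.5, -194.3, 88.0], [462.6, -194.0, 88.0], [462.6, -209.9, 88.0]] [ 441.6 -202.    88. ]
((14, 11, 15, 17), np.uint64(201)) ((13, 10, 16, 18), np.uint64(209))
```

```bash
python3 -c "
from bench import *
x=sense();print(x['time'],x['qd'].round(2),x['finger_gap']);print(hand_in())"
```

```text
25.1 [-0.08  0.27 -0.14 -0.05  0.17  0.02] 45.28274127241929
the job is handed in; nothing more can be done
None
```

I locked the panel stud with the key, put the key back in its stand, let go, backed the gripper off and handed in at 25.1 s.

- **Lock:** After I lifted the key out, the slot measured about 1.645 rad clockwise, past the 1.46 catch and under the 1.66 stop. The key's push vanished about 1.5 mm below where it first touched, which fits a locked stud. I did not touch the stud again to confirm this.
- **Force:** The push on the stud read at most about 10 N at the times I checked, against the 25 N limit.
- **Key:** It stands upright in the pocket at about (442, -202). Its height and outline in the wrist and scene views match the start to within about 1 px.
- **Bystanders:** No listed object I could see in the last pictures looked moved. The purple look-alike was hidden in the top view, but in the scene view it appeared where it had been.

**Fingertip mismatch:** The fingertips were about 40 mm short of the reported tool point. My first close therefore shut above the key and touched nothing. I corrected the height from the camera views, and that second grasp held. As the fingers closed on the key at home, the wrist briefly read about 6 N upward. I did not find the cause, and it was gone once the key was lifted.

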